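# Load two floats into a gas leak-test chamber

## Robot

A 7-joint arm with a two-finger parallel gripper is mounted at the origin on the work surface. World frame = base frame: x ahead of the robot, y to its left, z up, the work surface at z = 0. Lengths are in m, angles in degrees, forces in N, time in s.
With the tool pointing down it reaches from about 0.425 to 0.8 m from the base axis. Payload 8.3 kg.
Tool frame: the origin (TCP) lies at the very end of the fingers, on their centre line; the grasp point (between the pads) lies robot.tcp_to_grasp behind it (robot.tcp_to_grasp is the distance from the TCP to the grasp point, in m); z points along the fingers, y is the line along which they close (so a half turn about z gives the same grasp; the last joint's range is limited). The gripper opens to 85 mm and grips with 20 to 120 N. Pads are 22 mm wide; open, the fingers measure 114 mm over their backs; the gripper's body (76 mm by 85 mm) begins 54 mm behind the grasp point. The pads swing forward as they close: fully open they stand 13 mm farther back than shut.
Start: joints at [-78.604, 21.967, 0.94, 78.501, -0.361, 79.538, -2.664], TCP at [0.162, 0.604, 0.231] pointing down, gripper open.
Joint ranges: [-169.22, 169.22], [-14.56, 117.87], [-87.37, 89.26], [10.42, 133.3], [-82.24, 262.24], [0.94, 117.77], [-172.7, 172.7]. Speed limits (degrees/s): [136.94, 136.94, 172.46, 172.46, 180, 180, 180].

## Interface

Orientations are given as [roll, pitch, yaw] about the fixed x, y, z axes, in that order (R = Rz(yaw) Ry(pitch) Rx(roll)).
In Python, from bench import robot, imaging, close_job gives the robot as it stands.
- The arm moves only by the tool play_rows, never from a script. Its argument "targets" is a list of rows, each an object of numbers: "rx", "ry", "rz": the turn, a rotation vector about the tool's x, y, z in rad; "dx", "dy", "dz": the shift along the tool's x, y, z in cm; "jaw": the opening, from 0 (shut) to 1 (fully open). A call has 1 to 12 rows; each row shifts and turns the commanded pose from where the row before left it, along the tool's axes as they then stand; what a row does not reach is not made up. A row lasts 1/10 s, in which the tool goes at most 50 mm and 8.59 degrees, less where a joint would pass 70% of its speed; a pose out of reach is approached as far as the arm can. A call is refused whole if a number of a shift passes 5 or a number of a turn 0.15, either way. A call with a gripper value outside its range is refused whole. The fingers move at their own pace and stop on an object; "force" is the grip in N (left out, the last holds). Time passes only in rows, so rows that do not move let the fingers close. It gives the time, the measured TCP pose, the force, the opening and the grip force at its end, in the units of the state.
- robot.get_obs(): the state, without advancing time (a new reading comes with each control period).
- imaging.read_camera(name): name is "scene" or "top" or "wrist"; returns a dict with "img" (384x512x3 uint8, red, green, blue), "fx", "fy", "cx", "cy" (pixels), "extrinsics" (4x4, takes a point from camera to world coordinates). Camera axes: x right, y up, looking along -z (the intrinsics and any distortion apply to the point x, -y, -z); pixel columns grow to the right and rows downward; lengths in m; the calibration is good to about 2 mm. The wrist camera is an equidistant fisheye: a pixel r from the principal point sees the ray r / f radians off the axis. A picture is of the moment at which its call begins. There is no depth.
- close_job(): hands the job in; it is judged then, once.
The state is a dict: "t": time; "qpos": joint angles; "qvel": joint speeds; "joint_efforts": joint torques, N m; "eef_pos": TCP position; "orientation": TCP orientation; "contact_force": force on the tool from outside, world axes, zero at the start; "moment": the same for the moment, N m; "width": finger opening in m; "gripper_force": force on a finger pad.
Only numpy, scipy, OpenCV 4.12 (cv2) and the standard library are available. Lean on these libraries where they do the work, as an engineer would, in place of code of your own. Each camera call takes 0.05 s, during which the arm holds its last target. There are 200 camera calls.

## Task

Load the leak tester: take the orange and the green float off their cork rings with a soft grip and lower each one gently, without dropping or pressing it, into the deep well whose cradle ring has its colour, so that it sits in that ring. Then shut the clear lid fully, and only then throw the red valve lever all the way over to its other end. Leave the blue float, the clear dish and the brass fitting where they are.

Things in the scene. Friction and masses are not known exactly. Their poses are not given: they have to be found in the camera images.
- float_orange_center (a point): centre of the orange ball-shaped float, a rigid hollow sphere of 50 mm diameter, about 45 g, fragile; starts sitting in a fixed cork ring (48 mm outer and 36 mm inner diameter, 12 mm high) on the table, its centre then 29 mm above the table.
- float_green_center (a point): centre of the green ball-shaped float, a rigid hollow sphere of 50 mm diameter, about 45 g, fragile; starts on a fixed cork ring like the orange one, its centre 29 mm above the table.
- float_orange: the orange float as a body; its origin turns with the ball, use float_orange_center for its place.
- float_green: the green float as a body; its origin turns with the ball, use float_green_center for its place.
- chamber: fixed open aluminium box, 150 (its x) x 300 (its y) x 82 mm high, walls and floor 6 mm. A 6 mm wall across the middle makes two wells side by side along y, each 138 (x) x 141 (y) mm inside, 76 mm deep, centred at y = -73.5 and +73.5 mm. Origin: centre of its underside; +x points to the hinge side, away from the robot. A brass port sticks 22 mm out of its +y side.
- cradle_orange: orange ring fixed on the floor at the centre of one well (which well varies): 48 mm outer and 36 mm inner diameter, 10 mm high. Origin: centre of its underside, 6 mm above the table. A float seated in it has its centre 27 mm above this origin.
- cradle_green: green ring fixed in the other well, same sizes and origin as the orange one.
- lid (a joint): hinge of the clear plastic lid (plate 150 x 300 x 8 mm) on the chamber's far (+x) upper edge: 0 = shut flat on the chamber, 1.57 = upright, 1.9 = its stop, leaning away from the robot. It starts open at 1.6 to 1.85. The hinge is stiff: the lid stays where it is left (about 0.25 N m to move it).
- lid_hinge (a point): middle of the lid's hinge line, which runs along the chamber's y, 82 mm above the table; the lid plate reaches 150 mm from it. Its axes turn with the lid: -x runs along the plate from the hinge to the free edge, z is the normal of the plate's outer face (8 mm from this point), up when shut.
- lid_handle (a point): outer end of the black knob on the lid's outer face, 120 mm from the hinge line, mid-width, standing 35 mm off the face; knob about 25 mm wide or less.
- valve (a joint): red-tipped gas valve lever: 0 = off, leaning towards the valve's -x side (nearer the robot), 1.0 = fully on, leaning to its +x side. It starts at 0 to 0.15 and stays where it is left (under 2 N at the tip moves it).
- valve_tip (a point): centre of the red ball, 26 mm in diameter, at the end of the 80 mm lever; the lever pivots 22 mm above the table over the valve block's origin.
- valve_base: fixed brass block of the valve, 70 (x) x 50 (y) x 25 mm high; origin: centre of its underside; the lever swings in its x-z plane towards +x. A round gauge, 60 mm wide and 105 mm high, stands 75 mm to its +y side.
- float_blue_center (a point): centre of the blue float, 50 mm diameter, on its own cork ring: a bystander, leave it.
- dish: clear shallow dish, 90 mm diameter, 16 mm high, loose: a bystander. Origin: centre of its underside.
- fitting: brass fitting standing loose, 32 mm diameter, 40 mm high: a bystander. Origin: centre of its underside.

How it is judged (in metres and radians):
On the way, in this order (a step that is already met when the one before it is completed fails the run):
1. one float (either) rests in the cradle of its colour, let go (((horizontal distance between float_orange_center and cradle_orange below 0.008 m and z of float_orange_center in the frame of cradle_orange below 0.033 m and linear speed of float_orange below 0.05 m/s and contact force between float_orange and the fingers below 0.05 N) or (horizontal distance between float_green_center and cradle_green below 0.008 m and z of float_green_center in the frame of cradle_green below 0.033 m and linear speed of float_green below 0.05 m/s and contact force between float_green and the fingers below 0.05 N))), for 0.2 s.
2. both floats rest in the cradles of their colour, let go (horizontal distance between float_orange_center and cradle_orange below 0.008 m and z of float_orange_center in the frame of cradle_orange below 0.033 m and linear speed of each of float_orange, float_green below 0.05 m/s and horizontal distance between float_green_center and cradle_green below 0.008 m and z of float_green_center in the frame of cradle_green below 0.033 m and contact force between each of float_orange, float_green and the fingers below 0.05 N), for 0.2 s.
3. the lid is shut over both floats (horizontal distance between float_orange_center and cradle_orange below 0.008 m and z of float_orange_center in the frame of cradle_orange below 0.033 m and linear speed of each of float_orange, float_green below 0.05 m/s and horizontal distance between float_green_center and cradle_green below 0.008 m and z of float_green_center in the frame of cradle_green below 0.033 m and value of joint lid below 0.06 rad), for 0.2 s.
4. the valve lever is thrown fully over (all of step 3 and value of joint valve above 0.85 rad), for 0.2 s.
At the end, for the whole second after the job is handed in: Each of the two floats rests in the cradle of its own colour (centre within 8 mm of the cradle's axis, less than 33 mm above its underside, slower than 0.05 m/s), the lid is shut (under 0.06 rad) and the valve lever is fully over (above 0.85 rad) (all of step 4); the robot touches nothing.
It fails at once if the orange or green float is squeezed with more than 100 N (both fingers summed) (contact force between any of float_orange, float_green and the fingers above 100 N).
It fails at once if the orange or green float is pressed or knocked against the chamber or a cradle with more than 12 N (contact force between any of float_orange, float_green and chamber above 12 N or contact force between any of float_orange, float_green and cradle_orange above 12 N or contact force between any of float_orange, float_green and cradle_green above 12 N).
It fails at once if the orange or green float moves faster than 0.5 m/s inside a well (it was dropped) ((z of float_orange_center in the frame of chamber below 0.08 m and x of float_orange_center in the frame of chamber between -0.07 and 0.07 m and y of float_orange_center in the frame of chamber between -0.145 and 0.145 m and linear speed of float_orange above 0.5 m/s) or (z of float_green_center in the frame of chamber below 0.08 m and x of float_green_center in the frame of chamber between -0.07 and 0.07 m and y of float_green_center in the frame of chamber between -0.145 and 0.145 m and linear speed of float_green above 0.5 m/s)).
It fails at once if the blue float, the dish or the brass fitting is moved by more than 25 mm (distance of any of float_blue_center, dish, fitting from where it was at the start of the episode above 0.025 m).
It also fails if it takes over 70 s, if anything falls off the work surface, if the arm or the gripper's body presses on something with over 40 N, if the wrist force passes 120 N, or if a joint passes its speed limit or range.

## Working session

There is one attempt and no reset: what is moved stays moved. The work goes in short steps, Python scripts to look and compute and a tool call to move; the robot and the scene stay as the last step left them, time stands still between calls to the robot, and variables do not carry over. Pictures are saved under pics/ and viewed, at most 10 in all, crops included, and the job is handed in when it is done.

Besides the shell and the picture viewer there is one more tool, called as name([rows], argument=value, ...), one row to a line, values as JSON. play_rows: Moves the arm, as the interface text tells. Its arguments: {"type":"object","properties":{"targets":{"type":"array"},"force":{"type":"number"}},"required":["targets"]}

```bash
mkdir -p pics; ls; cat > h.py <<'E'
from bench import robot, imaging, close_job
import cv2, numpy as np
def snap(n,f=None):
    c=imaging.read_camera(n)
    if f: cv2.imwrite(f'pics/{f}.png',cv2.cvtColor(c['img'],cv2.COLOR_RGB2BGR)); np.savez(f'pics/{f}.npz',**c)
    return c
def ray(c,u,v):
    x=(u-c['cx'])/c['fx'];y=(v-c['cy'])/c['fy']
    d=np.array([x,-y,-1.]);E=np.array(c['extrinsics'])
    return E[:3,3],E[:3,:3]@(d/np.linalg.norm(d))
def wray(c,u,v):
    x=(u-c['cx'])/c['fx'];y=(v-c['cy'])/c['fy'];r=np.hypot(x,y)+1e-9
    d=np.array([x/r*np.sin(r),-y/r*np.sin(r),-np.cos(r)]);E=np.array(c['extrinsics'])
    return E[:3,3],E[:3,:3]@d
def tri(rays):
    A=sum(np.eye(3)-np.outer(d,d) for o,d in rays);b=sum((np.eye(3)-np.outer(d,d))@o for o,d in rays)
    p=np.linalg.solve(A,b);return p,[np.linalg.norm((np.eye(3)-np.outer(d,d))@(p-o)) for o,d in rays]
def atz(r,z): o,d=r; return o+d*(z-o[2])/d[2]
def proj(c,p):
    E=np.array(c['extrinsics']);q=E[:3,:3].T@(np.array(p)-E[:3,3])
    return c['cx']+c['fx']*q[0]/-q[2], c['cy']-c['fy']*q[1]/-q[2]
E
python3 - <<'E'
from h import *
for n in('scene','top','wrist'):
    c=snap(n,n+'0'); print(n,c['fx'],c['fy'],c['cx'],c['cy'],[k for k in c],np.round(c['extrinsics'],3).tolist())
a=cv2.imread('pics/scene0.png');b=cv2.imread('pics/top0.png')
o=robot.get_obs();print(o['t'],o['eef_pos'],o['orientation'],o['width'],robot.tcp_to_grasp)
E
```

```text
pics
scene 403.2918831859676 403.2918831859676 261.2696349871076 191.94862696925566 ['img', 'fx', 'fy', 'cx', 'cy', 'extrinsics'] [[0.483, -0.533, 0.695, 1.326], [0.876, 0.284, -0.391, -0.396], [0.011, 0.797, 0.604, 0.736], [0.0, 0.0, 0.0, 1.0]]
top 354.6026519275508 354.6026519275508 261.8072137382846 194.61588361659787 ['img', 'fx', 'fy', 'cx', 'cy', 'extrinsics'] [[0.028, 0.98, -0.196, 0.427], [-0.999, 0.024, -0.025, -0.011], [-0.02, 0.197, 0.98, 0.961], [0.0, 0.0, 0.0, 1.0]]
wrist 297.3186396354542 297.3186396354542 258.43436768636286 193.80048758642727 ['img', 'fx', 'fy', 'cx', 'cy', 'extrinsics'] [[0.258, -0.921, -0.293, 0.087], [0.966, 0.245, 0.08, 0.624], [-0.002, -0.304, 0.953, 0.374], [0.0, 0.0, 0.0, 1.0]]
0.15 [0.16162486 0.60335471 0.23050936] [-1.79915242e+02 -2.22124368e-05  1.65004501e+02] 0.08516659803842942 0.0187
```

View pics/scene0.png

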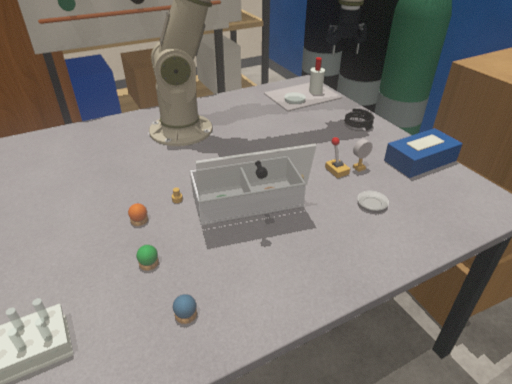

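View pics/top0.png

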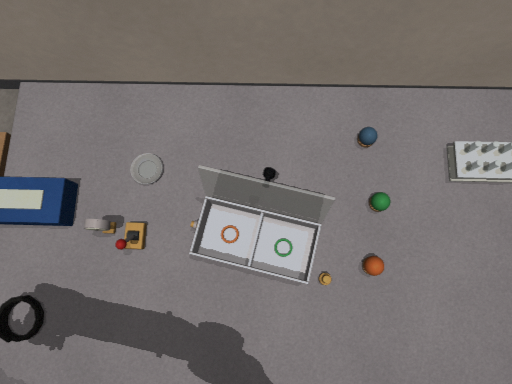

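```bash
cat > seg.py <<'E'
from h import *
def blobs(img,lo,hi,minA=15,sm=120,vm=40):
    h=cv2.cvtColor(img,cv2.COLOR_RGB2HSV);m=cv2.inRange(h,(lo,sm,vm),(hi,255,255))
    n,l,s,c=cv2.connectedComponentsWithStats(m)
    return [(np.round(c[i],1).tolist(),s[i].tolist()) for i in range(1,n) if s[i][4]>=minA]
E
python3 - <<'E'
from seg import *
S={n:dict(np.load(f'pics/{n}0.npz')) for n in('scene','top')}
for n,c in S.items():
    for k,(a,b) in dict(orange=(4,14),green=(50,80),blue=(98,112),red=(172,179),red0=(0,3)).items(): print(n,k,[(p,s) for p,s in blobs(c['img'],a,b) if 60<p[1]<330 and p[0]<440])
t=cv2.imread('pics/top0.png')[160:290,110:340];s=cv2.imread('pics/scene0.png')[125:225,180:400]
A=cv2.resize(t,None,fx=3.4,fy=3.4,interpolation=cv2.INTER_CUBIC)
cv2.imwrite('pics/cropt.png',A)
B=cv2.resize(s,None,fx=3.6,fy=3.6,interpolation=cv2.INTER_CUBIC)
cv2.imwrite('pics/crops.png',B)
E
```

```text
scene orange [([21.3, 75.4], [0, 0, 60, 137, 5069]), ([63.7, 78.6], [52, 52, 25, 61, 513]), ([136.8, 211.8], [128, 204, 18, 17, 237])]
scene green [([144.6, 250.3], [138, 246, 15, 11, 104])]
scene blue [([92.7, 85.7], [66, 55, 54, 64, 2146])]
scene red []
scene red0 [([317.9, 62.8], [316, 57, 6, 13, 60]), ([335.0, 140.3], [332, 137, 7, 8, 42])]
top orange [([229.6, 234.0], [221, 226, 18, 17, 93]), ([373.3, 265.3], [363, 256, 21, 20, 320])]
top green [([380.2, 201.1], [371, 193, 19, 18, 258]), ([283.1, 246.7], [275, 239, 17, 17, 58])]
top blue [([35.1, 201.0], [0, 177, 70, 49, 2097])]
top red []
top red0 [([120.5, 243.7], [116, 239, 10, 10, 80])]
```

View pics/cropt.png

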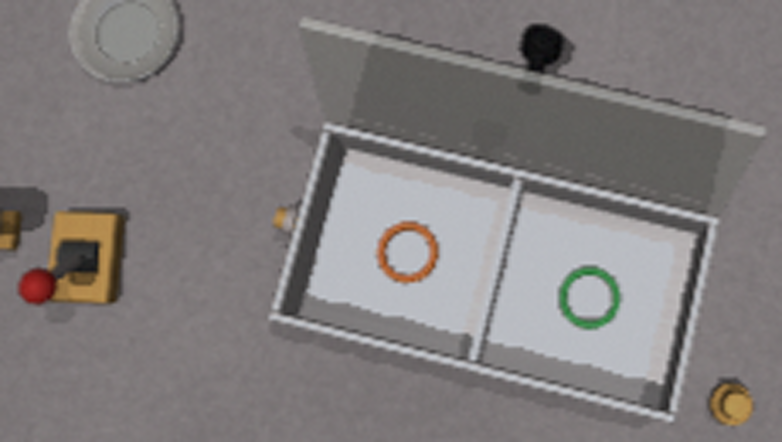

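View pics/crops.png

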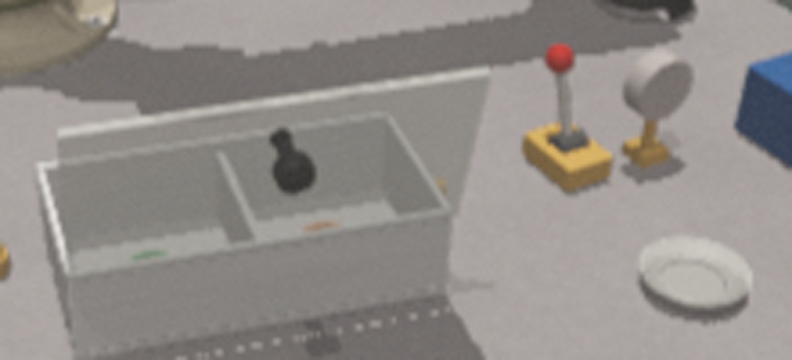

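```bash
python3 - <<'E'
from seg import *
S={n:dict(np.load(f'pics/{n}0.npz')) for n in('scene','top')}
s,t=S['scene'],S['top']
for k,lo,hi in(('o',2,16),('g',45,85),('b',95,115)):
    for n,c in S.items():
        print(k,n,[(p,q) for p,q in blobs(c['img'],lo,hi,40,70,15) if 60<p[1]<330 and 100<p[0]<440])
T=lambda u,v:ray(t,u/3.4+110-.35,v/3.4+160-.35)
G=lambda u,v:ray(s,u/3.6+180-.35,v/3.6+125-.35)
print('tip',tri([ray(t,120.5,243.7),ray(s,335,140.3)]))
for nm,p in dict(TL=(326,127),TR=(717,219),BR=(672,417),BL=(273,318)).items(): print(nm,np.round(atz(T(*p),.082),4))
# scene: far corners of hinge side near camera
print('TL3',tri([T(326,127),G(448,212)]),'TR3',tri([T(717,219),G(70,272)]),'BR',tri([T(672,417),G(42,166)]),'BL',tri([T(273,318),G(388,115)]))
print('lid edge',tri([T(303,22),G(489,70)]),tri([T(762,130),G(58,133)]))
print('knob',tri([T(541,45),G(293,172)]))
print('cr o',atz(ray(t,229.6,234),.016),'cr g',atz(ray(t,283.1,246.7),.016))
print('cr3',tri([ray(t,229.6,234),G(322,228)]),tri([ray(t,283.1,246.7),G(150,256)]))
print('valve base top corners',[np.round(atz(T(*p),.025),4) for p in((55,212),(124,213),(117,303),(48,300))])
print('gauge base',atz(T(8,230),.005), 'fitting',atz(T(731,403),.04),'dish',atz(T(125,35),.01))
E
```

```text
o scene [([140.0, 77.9], [121, 49, 38, 60, 1522]), ([137.5, 213.9], [128, 203, 20, 23, 352]), ([148.7, 266.0], [139, 259, 19, 11, 74]), ([185.7, 319.0], [175, 312, 21, 12, 93])]
o top [([229.5, 233.5], [221, 225, 18, 18, 123]), ([373.0, 265.3], [363, 256, 21, 20, 344])]
g scene [([412.5, 129.6], [403, 125, 17, 10, 62]), ([146.3, 254.4], [137, 245, 20, 20, 313])]
g top [([380.1, 201.0], [371, 192, 19, 19, 280]), ([283.0, 247.4], [275, 239, 17, 18, 100])]
b scene [([182.9, 303.0], [174, 295, 19, 18, 243])]
b top [([367.8, 135.5], [359, 127, 18, 18, 242])]
tip (array([0.46932323, 0.35028397, 0.10089636]), [np.float64(0.00033627434519314296), np.float64(0.0003362743451933802)])
TL [0.5934 0.1541 0.082 ]
TR [ 0.5321 -0.1359  0.082 ]
BR [ 0.3908 -0.1036  0.082 ]
BL [0.452  0.1841 0.082 ]
TL3 (array([0.5933796 , 0.15363872, 0.07923702]), [np.float64(0.001064661198512915), np.float64(0.001064661198513054)]) TR3 (array([ 0.53209281, -0.13487857,  0.08446591]), [np.float64(0.0007405147856602309), np.float64(0.0007405147856601783)]) BR (array([ 0.39121734, -0.10269627,  0.08209963]), [np.float6
[... 470 characters left out ...]
  0.1903169 ]), [np.float64(0.000532310652089538), np.float64(0.0005323106520894387)])
cr o [0.50715425 0.0961693  0.016     ] cr g [ 0.47751614 -0.04670078  0.016     ]
cr3 (array([0.50559728, 0.0936046 , 0.0272198 ]), [np.float64(0.0014196298472824208), np.float64(0.0014196298472823588)]) (array([ 0.47633547, -0.04731804,  0.02927802]), [np.float64(0.0012212266798087713), np.float64(0.0012212266798087867)])
valve base top corners [array([0.531 , 0.3743, 0.025 ]), array([0.5316, 0.3197, 0.025 ]), array([0.4617, 0.3186, 0.025 ]), array([0.4625, 0.3726, 0.025 ])]
gauge base [0.51776751 0.41894289 0.005     ] fitting [ 0.40046658 -0.15168414  0.04      ] dish [0.67980913 0.33777189 0.01      ]
```

```bash
cat > go.py <<'E'
import sys
from h import *
from scipy.spatial.transform import Rotation as R
# usage: go.py yaw x y z [x y z ...] : tool-axis shifts in cm from the measured pose, turning first
a=list(map(float,sys.argv[1:]));o=robot.get_obs()
R0=R.from_euler('xyz',o['orientation'],degrees=True);R1=R.from_euler('xyz',[180,0,a[0]],degrees=True)
print('t',o['t'],'pos',np.round(o['eef_pos'],4),'rpy',np.round(o['orientation'],2),'F',np.round(o['contact_force'],1),'w',round(o['width'],4))
print('turn',np.round((R0.inv()*R1).as_rotvec(),4))
p=np.array(o['eef_pos'])
for q in np.array(a[1:]).reshape(-1,3):
    print(q,'cm',np.round(R1.inv().apply(q-p)*100,2));p=q
E
python3 - <<'E'
from seg import *
s,t=[dict(np.load(f'pics/{n}0.npz')) for n in('scene','top')]
for k,a,b in(('o',(373.2,265.5),(137.5,212.8)),('g',(380.2,201.1),(146.6,254.6)),('b',(368,136),(183.8,305))):
    r=ray(t,*a);print(k,tri([r,ray(s,*b)]),'at .029',atz(r,.029))
E
python3 go.py 168 .2 .6 .33  .45 .3 .33 .45 -.25 .33
```

```text
o (array([ 0.43532811, -0.27838177,  0.02678439]), [np.float64(0.00023954442853683352), np.float64(0.00023954442853680886)]) at .029 [ 0.43538591 -0.27751129  0.029     ]
g (array([ 0.60339294, -0.30140179,  0.0301907 ]), [np.float64(0.00025157537796788066), np.float64(0.0002515753779677739)]) at .029 [ 0.60369242 -0.30152592  0.029     ]
b (array([ 0.78452624, -0.27436404,  0.03116135]), [np.float64(0.00010619299042523248), np.float64(0.00010619299042512179)]) at .029 [ 0.7853908 -0.2748755  0.029    ]
t 0.15 pos [0.1616 0.6034 0.2305] rpy [-179.92   -0.    165.  ] F [-0.2  0.3  0.1] w 0.0852
turn [-0.0015 -0.     -0.0523]
[0.2  0.6  0.33] cm [-3.82  0.47 -9.95]
[0.45 0.3  0.33] cm [-30.69 -24.15  -0.  ]
[ 0.45 -0.25  0.33] cm [-11.44 -53.8   -0.  ]
```

play_rows([
  {"rz": -0.052,"dz": -3.3},
  {"dx": -1.9,"dy": 0.2,"dz": -3.3},
  {"dx": -1.9,"dy": 0.3,"dz": -3.3},
  {"dx": -3.4,"dy": -2.7},
  {"dx": -3.4,"dy": -2.7},
  {"dx": -3.4,"dy": -2.7},
  {"dx": -3.4,"dy": -2.7},
  {"dx": -3.4,"dy": -2.7},
  {"dx": -3.4,"dy": -2.7},
  {"dx": -3.4,"dy": -2.7},
  {"dx": -3.4,"dy": -2.7},
  {"dx": -3.4,"dy": -2.7},
])

```text
invalid input
```

play_rows([
  {"dx": -0.9,"dy": -4.5},
  {"dx": -0.9,"dy": -4.5},
  {"dx": -0.9,"dy": -4.5},
  {"dx": -0.9,"dy": -4.5},
  {"dx": -0.9,"dy": -4.5},
  {"dx": -0.9,"dy": -4.5},
  {"dx": -0.9,"dy": -4.5},
  {"dx": -0.9,"dy": -4.5},
  {"dx": -0.9,"dy": -4.5},
  {"dx": -0.9,"dy": -4.5},
  {"dx": -0.9,"dy": -4.5},
  {"dx": -0.9,"dy": -4.5},
])

```text
invalid input
```

```bash
python3 go.py 168 .4354 -.2777 .15 .4354 -.2777 .0103; python3 - <<'E'
from seg import *
c=snap('wrist','w1'); 
for k,lo,hi in(('o',2,16),('g',45,85)): print(k,[(p,q) for p,q in blobs(c['img'],lo,hi,60,100,25)])
E
```

```text
t 0.15 pos [0.1616 0.6034 0.2305] rpy [-179.92   -0.    165.  ] F [-0.2  0.3  0.1] w 0.0852
turn [-0.0015 -0.     -0.0523]
[ 0.4354 -0.2777  0.15  ] cm [-45.1  -80.49   8.05]
[ 0.4354 -0.2777  0.0103] cm [-0.   -0.   13.97]
o [([450.6, 229.1], [369, 133, 143, 251, 21268]), ([405.4, 355.3], [392, 340, 26, 33, 487])]
g [([487.1, 74.1], [456, 9, 56, 141, 3974]), ([391.3, 84.4], [352, 34, 87, 96, 2644])]
```

play_rows([
  {"rx": 0,"ry": 0,"rz": -0.052,"dx": 0,"dy": 0,"dz": -3.3,"jaw": 1},
  {"rx": 0,"ry": 0,"rz": 0,"dx": -1.9,"dy": 0.2,"dz": -3.3,"jaw": 1},
  {"rx": 0,"ry": 0,"rz": 0,"dx": -1.9,"dy": 0.3,"dz": -3.3,"jaw": 1},
])

```text
t: 0.5
eef_pos: [0.1995, 0.6005, 0.3312]
orientation: [-180.0, -0.0, 168.1]
contact_force: [0.1, 0.6, 0.4]
width: 0.085
gripper_force: 0.0
```

All seven fields are needed per row.

play_rows([
  {"rx": 0,"ry": 0,"rz": 0,"dx": -3.4,"dy": -2.7,"dz": 0,"jaw": 1},
  {"rx": 0,"ry": 0,"rz": 0,"dx": -3.4,"dy": -2.7,"dz": 0,"jaw": 1},
  {"rx": 0,"ry": 0,"rz": 0,"dx": -3.4,"dy": -2.7,"dz": 0,"jaw": 1},
  {"rx": 0,"ry": 0,"rz": 0,"dx": -3.4,"dy": -2.7,"dz": 0,"jaw": 1},
  {"rx": 0,"ry": 0,"rz": 0,"dx": -3.4,"dy": -2.7,"dz": 0,"jaw": 1},
  {"rx": 0,"ry": 0,"rz": 0,"dx": -3.4,"dy": -2.7,"dz": 0,"jaw": 1},
  {"rx": 0,"ry": 0,"rz": 0,"dx": -3.4,"dy": -2.7,"dz": 0,"jaw": 1},
  {"rx": 0,"ry": 0,"rz": 0,"dx": -3.4,"dy": -2.7,"dz": 0,"jaw": 1},
  {"rx": 0,"ry": 0,"rz": 0,"dx": -3.4,"dy": -2.7,"dz": 0,"jaw": 1},
])

```text
t: 1.4
eef_pos: [0.4494, 0.2977, 0.3303]
orientation: [180.0, -0.0, 168.0]
contact_force: [0.4, -0.1, 0.4]
width: 0.0851
gripper_force: 0.0
```

play_rows([
  {"rx": 0,"ry": 0,"rz": 0,"dx": -0.9,"dy": -4.5,"dz": 0,"jaw": 1},
  {"rx": 0,"ry": 0,"rz": 0,"dx": -0.9,"dy": -4.5,"dz": 0,"jaw": 1},
  {"rx": 0,"ry": 0,"rz": 0,"dx": -0.9,"dy": -4.5,"dz": 0,"jaw": 1},
  {"rx": 0,"ry": 0,"rz": 0,"dx": -0.9,"dy": -4.5,"dz": 0,"jaw": 1},
  {"rx": 0,"ry": 0,"rz": 0,"dx": -0.9,"dy": -4.5,"dz": 0,"jaw": 1},
  {"rx": 0,"ry": 0,"rz": 0,"dx": -0.9,"dy": -4.5,"dz": 0,"jaw": 1},
  {"rx": 0,"ry": 0,"rz": 0,"dx": -0.9,"dy": -4.5,"dz": 0,"jaw": 1},
  {"rx": 0,"ry": 0,"rz": 0,"dx": -0.9,"dy": -4.5,"dz": 0,"jaw": 1},
  {"rx": 0,"ry": 0,"rz": 0,"dx": -0.9,"dy": -4.5,"dz": 0,"jaw": 1},
  {"rx": 0,"ry": 0,"rz": 0,"dx": -0.9,"dy": -4.5,"dz": 0,"jaw": 1},
  {"rx": 0,"ry": 0,"rz": 0,"dx": -0.9,"dy": -4.5,"dz": 0,"jaw": 1},
  {"rx": 0,"ry": 0,"rz": 0,"dx": -0.9,"dy": -4.5,"dz": 0,"jaw": 1},
])

```text
t: 2.6
eef_pos: [0.4414, -0.2531, 0.3306]
orientation: [180.0, 0.1, 168.0]
contact_force: [0.6, 0.2, -0.5]
width: 0.0852
gripper_force: 0.0
```

```bash
python3 go.py 168 .4354 -.2777 .15 .4354 -.2777 .0103; python3 - <<'E'
from seg import *
c=snap('wrist','w1'); 
for k,lo,hi in(('o',2,16),('g',45,85)):
    for p,q in blobs(c['img'],lo,hi,60,100,25): print(k,p,q,np.round(atz(wray(c,q[0]+q[2]/2-.5,q[1]+q[3]/2-.5),.029),4))
E
```

```text
t 2.6 pos [ 0.4414 -0.2531  0.3306] rpy [1.7998e+02 5.0000e-02 1.6802e+02] F [ 0.6  0.2 -0.5] w 0.0852
turn [0.0004 0.0009 0.0003]
[ 0.4354 -0.2777  0.15  ] cm [ 0.07 -2.53 18.06]
[ 0.4354 -0.2777  0.0103] cm [-0.   -0.   13.97]
o [239.8, 153.1] [224, 137, 32, 33, 824] [ 0.435  -0.2807  0.029 ]
o [451.8, 153.9] [442, 142, 20, 25, 186] [0.5026 0.0821 0.029 ]
o [281.2, 313.8] [272, 310, 20, 10, 81] [ 0.7535 -0.2729  0.029 ]
g [382.7, 149.0] [371, 136, 24, 27, 181] [ 0.4718 -0.0561  0.029 ]
g [249.3, 252.5] [236, 239, 27, 28, 591] [ 0.6038 -0.3033  0.029 ]
```

play_rows([
  {"rx": 0,"ry": 0,"rz": 0,"dx": 0.0,"dy": -0.7,"dz": 4.5,"jaw": 1},
  {"rx": 0,"ry": 0,"rz": 0,"dx": 0,"dy": -0.7,"dz": 4.5,"jaw": 1},
  {"rx": 0,"ry": 0,"rz": 0,"dx": 0,"dy": -0.7,"dz": 4.5,"jaw": 1},
  {"rx": 0,"ry": 0,"rz": 0,"dx": 0,"dy": -0.6,"dz": 4.5,"jaw": 1},
  {"rx": 0,"ry": 0,"rz": 0,"dx": 0,"dy": 0,"dz": 0,"jaw": 1},
])

```text
t: 3.15
eef_pos: [0.4325, -0.2762, 0.1452]
orientation: [179.9, -0.6, 167.9]
contact_force: [0.5, -0.1, -0.4]
width: 0.0856
gripper_force: 0.0
```

```bash
python3 - <<'E'
from seg import *
c=snap('wrist','w2'); r0=dict(np.load('pics/w1.npz'))
q=[q for p,q in blobs(c['img'],2,16,300,100,25)];print(q)
q=max(q,key=lambda a:a[4]);r=wray(c,q[0]+q[2]/2-.5,q[1]+q[3]/2-.5);print(atz(r,.029),tri([r,wray(r0,239.5,153)]))
E
python3 go.py 168 .4354 -.279 .0103
```

```text
[[231, 164, 54, 58, 2365]]
[ 0.43489584 -0.27710706  0.029     ] (array([ 0.43371905, -0.27841755,  0.03455362]), [np.float64(0.0017232237989103106), np.float64(0.001723223798910446)])
t 3.2 pos [ 0.4343 -0.2771  0.1487] rpy [179.99  -0.33 167.92] F [-0.3 -0.3  1. ] w 0.0857
turn [ 0.0002 -0.0057 -0.0015]
[ 0.4354 -0.279   0.0103] cm [-0.14 -0.17 13.84]
```

play_rows([
  {"rx": 0,"ry": 0,"rz": 0,"dx": 0,"dy": 0,"dz": 3.0,"jaw": 1},
  {"rx": 0,"ry": 0,"rz": 0,"dx": 0,"dy": 0,"dz": 3.0,"jaw": 1},
  {"rx": 0,"ry": 0,"rz": 0,"dx": 0,"dy": 0,"dz": 2.5,"jaw": 1},
  {"rx": 0,"ry": 0,"rz": 0,"dx": 0,"dy": 0,"dz": 0,"jaw": 1},
  {"rx": 0,"ry": 0,"rz": 0,"dx": 0,"dy": 0,"dz": 0,"jaw": 1},
])

```text
t: 3.7
eef_pos: [0.4377, -0.2783, 0.0677]
orientation: [-180.0, 0.1, 168.0]
contact_force: [0.7, 0.2, -0.0]
width: 0.0854
gripper_force: 0.0
```

```bash
python3 go.py 168 .4352 -.278 .0103
```

```text
t 3.7 pos [ 0.4377 -0.2783  0.0677] rpy [-1.7997e+02  1.3000e-01  1.6801e+02] F [ 0.7  0.2 -0. ] w 0.0854
turn [-0.0005  0.0023  0.0002]
[ 0.4352 -0.278   0.0103] cm [ 0.25 -0.02  5.74]
```

play_rows([
  {"rx": 0,"ry": 0,"rz": 0,"dx": 0.25,"dy": 0,"dz": 2.0,"jaw": 1},
  {"rx": 0,"ry": 0,"rz": 0,"dx": 0,"dy": 0,"dz": 2.0,"jaw": 1},
  {"rx": 0,"ry": 0,"rz": 0,"dx": 0,"dy": 0,"dz": 1.6,"jaw": 0.8},
  {"rx": 0,"ry": 0,"rz": 0,"dx": 0,"dy": 0,"dz": 0,"jaw": 0.7},
  {"rx": 0,"ry": 0,"rz": 0,"dx": 0,"dy": 0,"dz": 0,"jaw": 0.65},
  {"rx": 0,"ry": 0,"rz": 0,"dx": 0,"dy": 0,"dz": 0,"jaw": 0.6},
  {"rx": 0,"ry": 0,"rz": 0,"dx": 0,"dy": 0,"dz": 0,"jaw": 0.5},
  {"rx": 0,"ry": 0,"rz": 0,"dx": 0,"dy": 0,"dz": 0,"jaw": 0.4},
  {"rx": 0,"ry": 0,"rz": 0,"dx": 0,"dy": 0,"dz": 0,"jaw": 0.4},
], force=20)

```text
t: 4.6
eef_pos: [0.4351, -0.2779, 0.011]
orientation: [-180.0, 0.2, 168.0]
contact_force: [-0.2, 0.1, 8.4]
width: 0.0491
gripper_force: 20.0
```

```bash
python3 go.py 168 .4352 -.278 .0103
```

```text
t 4.6 pos [ 0.4351 -0.2779  0.011 ] rpy [-1.7998e+02  1.7000e-01  1.6799e+02] F [-0.2  0.1  8.4] w 0.0491
turn [-0.0003  0.003  -0.0002]
[ 0.4352 -0.278   0.0103] cm [-0.01 -0.01  0.07]
```

play_rows([
  {"rx": 0,"ry": 0,"rz": 0,"dx": 0,"dy": 0,"dz": -0.5,"jaw": 0.4},
  {"rx": 0,"ry": 0,"rz": 0,"dx": 0,"dy": 0,"dz": -1.5,"jaw": 0.4},
  {"rx": 0,"ry": 0,"rz": 0,"dx": 0,"dy": 0,"dz": -3.0,"jaw": 0.4},
  {"rx": 0,"ry": 0,"rz": 0,"dx": 0,"dy": 0,"dz": -4,"jaw": 0.4},
  {"rx": 0,"ry": 0,"rz": 0,"dx": 0,"dy": 0,"dz": -4,"jaw": 0.4},
  {"rx": 0,"ry": 0,"rz": 0,"dx": 0,"dy": 0,"dz": -3,"jaw": 0.4},
  {"rx": 0,"ry": 0,"rz": 0,"dx": 0,"dy": 0,"dz": 0,"jaw": 0.4},
])

```text
t: 5.3
eef_pos: [0.4355, -0.2791, 0.1746]
orientation: [-179.9, 0.4, 167.9]
contact_force: [-0.3, -0.4, -0.4]
width: 0.0484
gripper_force: 21.0
```

```bash
python3 go.py 168 .46 .0 .17 .5072 .0965 .17 .5072 .0965 .015; python3 -c "
from h import *
snap('wrist','w3')"
```

```text
t 5.3 pos [ 0.4355 -0.2791  0.1746] rpy [-179.95    0.45  167.93] F [-0.3 -0.4 -0.4] w 0.0484
turn [-0.0009  0.0078 -0.0013]
[0.46 0.   0.17] cm [ 3.41 27.8   0.46]
[0.5072 0.0965 0.17  ] cm [-2.61 10.42  0.  ]
[0.5072 0.0965 0.015 ] cm [-0.  -0.  15.5]
```

View pics/w3.png

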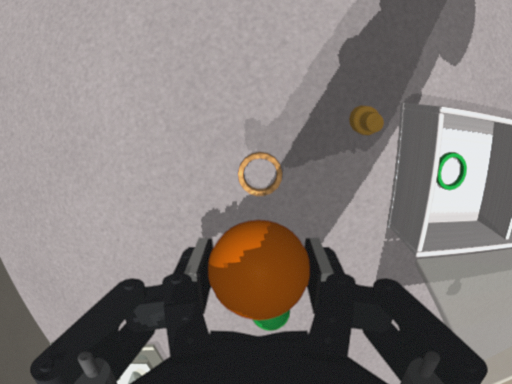

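```bash
python3 - <<'E'
from seg import *
c=dict(np.load('pics/w3.npz'));E=c['extrinsics'];o=robot.get_obs()
h=cv2.cvtColor(c['img'],cv2.COLOR_RGB2HSV);m=cv2.inRange(h,(2,120,40),(16,255,255));m[:200]=0
q=max(cv2.findContours(m,0,2)[0],key=cv2.contourArea);print(cv2.boundingRect(q),cv2.minEnclosingCircle(q))
for u,v in((259,269),(259,270)):
    r=wray(c,u,v);p=r[0]+r[1]*.149;print(p,o['eef_pos'])
    R_=None
    from scipy.spatial.transform import Rotation as R
    a=R.from_euler('xyz',o['orientation'],degrees=True).apply([0,0,1]);print(tri([r,(np.array(o['eef_pos']),a)]))
E
```

```text
(207, 220, 103, 100) ((258.4803771972656, 269.5), 51.59934616088867)
[ 0.43704221 -0.27861771  0.19195244] [ 0.43471462 -0.27809717  0.17214035]
(array([ 0.43460027, -0.27808536,  0.19585711]), [np.float64(1.6061306780309656e-05), np.float64(1.606130678034074e-05)])
[ 0.4374547  -0.27870505  0.19222331] [ 0.43471462 -0.27809717  0.17214035]
(array([ 0.43459601, -0.27808447,  0.19675984]), [np.float64(1.6226330505465905e-05), np.float64(1.6226330505455974e-05)])
```

play_rows([
  {"rx": 0,"ry": 0.007,"rz": 0,"dx": 0.3,"dy": 3.0,"dz": 0,"jaw": 0.4},
  {"rx": 0,"ry": 0,"rz": 0,"dx": 0.4,"dy": 3.5,"dz": 0,"jaw": 0.4},
  {"rx": 0,"ry": 0,"rz": 0,"dx": 0.4,"dy": 3.5,"dz": 0,"jaw": 0.4},
  {"rx": 0,"ry": 0,"rz": 0,"dx": 0.4,"dy": 3.5,"dz": 0,"jaw": 0.4},
  {"rx": 0,"ry": 0,"rz": 0,"dx": 0.4,"dy": 3.5,"dz": 0,"jaw": 0.4},
  {"rx": 0,"ry": 0,"rz": 0,"dx": 0.5,"dy": 3.5,"dz": 0,"jaw": 0.4},
  {"rx": 0,"ry": 0,"rz": 0,"dx": 0.5,"dy": 3.5,"dz": 0,"jaw": 0.4},
  {"rx": 0,"ry": 0,"rz": 0,"dx": 0.5,"dy": 3.8,"dz": 0,"jaw": 0.4},
  {"rx": 0,"ry": 0,"rz": 0,"dx": -0.8,"dy": 3.4,"dz": 0,"jaw": 0.4},
  {"rx": 0,"ry": 0,"rz": 0,"dx": -0.9,"dy": 3.5,"dz": 0,"jaw": 0.4},
  {"rx": 0,"ry": 0,"rz": 0,"dx": -0.9,"dy": 3.5,"dz": 0,"jaw": 0.4},
  {"rx": 0,"ry": 0,"rz": 0,"dx": 0,"dy": 0,"dz": 0,"jaw": 0.4},
])

```text
t: 6.55
eef_pos: [0.5055, 0.1034, 0.1679]
orientation: [-180.0, -0.5, 168.4]
contact_force: [-1.3, -0.6, -0.4]
width: 0.0485
gripper_force: 21.0
```

```bash
python3 go.py 168 .5072 .0965 .17 .5072 .0965 .015; python3 - <<'E'
from seg import *
c=snap('wrist','w4');t=snap('top','t4')
for p,q in blobs(c['img'],2,16,60,100,25): print(p,q,atz(wray(c,q[0]+q[2]/2-.5,q[1]+q[3]/2-.5),.016))
for p,q in blobs(c['img'],45,85,60,100,25): print('g',p,q,atz(wray(c,q[0]+q[2]/2-.5,q[1]+q[3]/2-.5),.016))
E
```

```text
t 6.55 pos [0.5055 0.1034 0.1679] rpy [-179.97   -0.5   168.39] F [-1.3 -0.6 -0.4] w 0.0485
turn [-0.0006 -0.0088  0.0068]
[0.5072 0.0965 0.17  ] cm [-0.31 -0.64 -0.21]
[0.5072 0.0965 0.015 ] cm [-0.  -0.  15.5]
[252.6, 183.1] [231, 161, 45, 44, 691] [0.50713264 0.09764108 0.016     ]
[2.2, 189.7] [0, 175, 7, 28, 109] [ 0.44130932 -0.24779492  0.016     ]
[258.3, 269.4] [207, 221, 104, 99, 7959] [0.61084508 0.08227813 0.016     ]
[27.8, 279.3] [18, 274, 18, 14, 84] [ 0.5868908 -0.2832172  0.016    ]
g [122.2, 181.4] [104, 162, 38, 40, 555] [ 0.4761759  -0.04400281  0.016     ]
g [18.1, 293.3] [7, 280, 25, 30, 511] [ 0.61260302 -0.32506316  0.016     ]
```

play_rows([
  {"rx": 0,"ry": 0,"rz": 0,"dx": 0,"dy": 0,"dz": 1,"jaw": 0.4},
  {"rx": 0,"ry": 0,"rz": 0,"dx": 0,"dy": 0,"dz": 0,"jaw": 0.4},
  {"rx": 0,"ry": 0,"rz": 0,"dx": 0,"dy": 0,"dz": 0,"jaw": 0.4},
])

```text
t: 6.95
eef_pos: [0.5048, 0.0969, 0.1589]
orientation: [-180.0, -0.5, 167.9]
contact_force: [-0.4, -0.2, 0.1]
width: 0.0489
gripper_force: 21.0
```

```bash
python3 go.py 168 .5072 .0968 .15 .5072 .0968 .023
```

```text
t 6.95 pos [0.5048 0.0969 0.1589] rpy [-179.97   -0.46  167.88] F [-0.4 -0.2  0.1] w 0.0489
turn [-0.0005 -0.0081 -0.002 ]
[0.5072 0.0968 0.15  ] cm [-0.24  0.04  0.89]
[0.5072 0.0968 0.023 ] cm [-0.  -0.  12.7]
```

play_rows([
  {"rx": 0,"ry": -0.008,"rz": 0,"dx": -0.24,"dy": 0,"dz": 2,"jaw": 0.4},
  {"rx": 0,"ry": 0,"rz": 0,"dx": 0,"dy": 0,"dz": 2.5,"jaw": 0.4},
  {"rx": 0,"ry": 0,"rz": 0,"dx": 0,"dy": 0,"dz": 2.5,"jaw": 0.4},
  {"rx": 0,"ry": 0,"rz": 0,"dx": 0,"dy": 0,"dz": 2,"jaw": 0.4},
  {"rx": 0,"ry": 0,"rz": 0,"dx": 0,"dy": 0,"dz": 2,"jaw": 0.4},
  {"rx": 0,"ry": 0,"rz": 0,"dx": 0,"dy": 0,"dz": 1.4,"jaw": 0.4},
  {"rx": 0,"ry": 0,"rz": 0,"dx": 0,"dy": 0,"dz": 0.5,"jaw": 0.4},
  {"rx": 0,"ry": 0,"rz": 0,"dx": 0,"dy": 0,"dz": 0,"jaw": 0.4},
  {"rx": 0,"ry": 0,"rz": 0,"dx": 0,"dy": 0,"dz": 0,"jaw": 0.4},
  {"rx": 0,"ry": 0,"rz": 0,"dx": 0,"dy": 0,"dz": 0,"jaw": 0.4},
])

```text
t: 7.95
eef_pos: [0.5084, 0.0977, 0.0313]
orientation: [179.9, 0.1, 168.0]
contact_force: [0.4, 0.2, -0.5]
width: 0.0486
gripper_force: 21.0
```

```bash
python3 go.py 168 .5072 .0968 .015
```

```text
t 7.95 pos [0.5084 0.0977 0.0313] rpy [1.7995e+02 1.4000e-01 1.6798e+02] F [ 0.4  0.2 -0.5] w 0.0486
turn [ 0.0009  0.0024 -0.0004]
[0.5072 0.0968 0.015 ] cm [ 0.1  -0.11  1.63]
```

play_rows([
  {"rx": 0,"ry": 0,"rz": 0,"dx": 0.1,"dy": -0.1,"dz": 0.4,"jaw": 0.4},
  {"rx": 0,"ry": 0,"rz": 0,"dx": 0,"dy": 0,"dz": 0.3,"jaw": 0.4},
  {"rx": 0,"ry": 0,"rz": 0,"dx": 0,"dy": 0,"dz": 0.2,"jaw": 0.4},
  {"rx": 0,"ry": 0,"rz": 0,"dx": 0,"dy": 0,"dz": 0.1,"jaw": 0.4},
  {"rx": 0,"ry": 0,"rz": 0,"dx": 0,"dy": 0,"dz": 0,"jaw": 0.4},
  {"rx": 0,"ry": 0,"rz": 0,"dx": 0,"dy": 0,"dz": 0,"jaw": 0.4},
])

```text
t: 8.55
eef_pos: [0.5066, 0.0968, 0.0203]
orientation: [-180.0, 0.1, 168.0]
contact_force: [0.2, -0.8, -0.6]
width: 0.0491
gripper_force: 21.0
```

```bash
python3 go.py 168 .5072 .0968 .015
```

```text
t 8.55 pos [0.5066 0.0968 0.0203] rpy [-1.7999e+02  5.0000e-02  1.6798e+02] F [ 0.2 -0.8 -0.6] w 0.0491
turn [-0.0002  0.0009 -0.0003]
[0.5072 0.0968 0.015 ] cm [-0.06  0.02  0.53]
```

play_rows([
  {"rx": 0,"ry": 0,"rz": 0,"dx": -0.05,"dy": 0,"dz": 0.1,"jaw": 0.4},
  {"rx": 0,"ry": 0,"rz": 0,"dx": 0,"dy": 0,"dz": 0.1,"jaw": 0.4},
  {"rx": 0,"ry": 0,"rz": 0,"dx": 0,"dy": 0,"dz": 0,"jaw": 0.4},
  {"rx": 0,"ry": 0,"rz": 0,"dx": 0,"dy": 0,"dz": 0,"jaw": 0.4},
])

```text
t: 8.95
eef_pos: [0.507, 0.0967, 0.0183]
orientation: [-180.0, 0.0, 168.0]
contact_force: [-0.2, 0.3, 0.5]
width: 0.0485
gripper_force: 21.0
```

play_rows([
  {"rx": 0,"ry": 0,"rz": 0,"dx": 0,"dy": 0,"dz": 0.1,"jaw": 0.4},
  {"rx": 0,"ry": 0,"rz": 0,"dx": 0,"dy": 0,"dz": 0,"jaw": 0.4},
  {"rx": 0,"ry": 0,"rz": 0,"dx": 0,"dy": 0,"dz": 0,"jaw": 0.4},
])

```text
t: 9.25
eef_pos: [0.507, 0.0967, 0.0173]
orientation: [-180.0, 0.1, 168.0]
contact_force: [-0.2, -0.7, -0.3]
width: 0.0486
gripper_force: 21.0
```

play_rows([
  {"rx": 0,"ry": 0,"rz": 0,"dx": 0,"dy": 0,"dz": 0.1,"jaw": 0.4},
  {"rx": 0,"ry": 0,"rz": 0,"dx": 0,"dy": 0,"dz": 0,"jaw": 0.4},
  {"rx": 0,"ry": 0,"rz": 0,"dx": 0,"dy": 0,"dz": 0,"jaw": 0.4},
])

```text
t: 9.55
eef_pos: [0.507, 0.0967, 0.0163]
orientation: [-180.0, 0.1, 168.0]
contact_force: [0.4, 0.8, -0.5]
width: 0.0483
gripper_force: 21.0
```

play_rows([
  {"rx": 0,"ry": 0,"rz": 0,"dx": 0,"dy": 0,"dz": 0.05,"jaw": 0.4},
  {"rx": 0,"ry": 0,"rz": 0,"dx": 0,"dy": 0,"dz": 0,"jaw": 0.4},
  {"rx": 0,"ry": 0,"rz": 0,"dx": 0,"dy": 0,"dz": 0,"jaw": 0.4},
])

```text
t: 9.85
eef_pos: [0.5071, 0.0967, 0.0159]
orientation: [180.0, 0.1, 168.0]
contact_force: [-0.7, 0.3, 1.6]
width: 0.0487
gripper_force: 21.1
```

play_rows([
  {"rx": 0,"ry": 0,"rz": 0,"dx": 0,"dy": 0,"dz": 0.03,"jaw": 0.4},
  {"rx": 0,"ry": 0,"rz": 0,"dx": 0,"dy": 0,"dz": 0,"jaw": 0.6},
  {"rx": 0,"ry": 0,"rz": 0,"dx": 0,"dy": 0,"dz": 0,"jaw": 0.65},
  {"rx": 0,"ry": 0,"rz": 0,"dx": 0,"dy": 0,"dz": 0,"jaw": 0.75},
  {"rx": 0,"ry": 0,"rz": 0,"dx": 0,"dy": 0,"dz": 0,"jaw": 0.85},
  {"rx": 0,"ry": 0,"rz": 0,"dx": 0,"dy": 0,"dz": 0,"jaw": 0.95},
  {"rx": 0,"ry": 0,"rz": 0,"dx": 0,"dy": 0,"dz": 0,"jaw": 0.95},
  {"rx": 0,"ry": 0,"rz": 0,"dx": 0,"dy": 0,"dz": 0,"jaw": 0.95},
])

```text
t: 10.65
eef_pos: [0.5064, 0.0952, 0.0151]
orientation: [-179.9, -0.0, 167.9]
contact_force: [-2.6, -5.8, -0.1]
width: 0.0808
gripper_force: 0.0
```

```bash
python3 go.py 168 .507 .0967 .17 .6035 -.302 .17; python3 -c "
from h import *
snap('wrist','w5')"
```

```text
t 10.65 pos [0.5064 0.0952 0.0151] rpy [-179.9   -0.   167.9] F [-2.6 -5.8 -0.1] w 0.0808
turn [-0.0018 -0.     -0.0017]
[0.507  0.0967 0.17  ] cm [ -0.03   0.16 -15.49]
[ 0.6035 -0.302   0.17  ] cm [-17.73 -36.99  -0.  ]
```

View pics/w5.png

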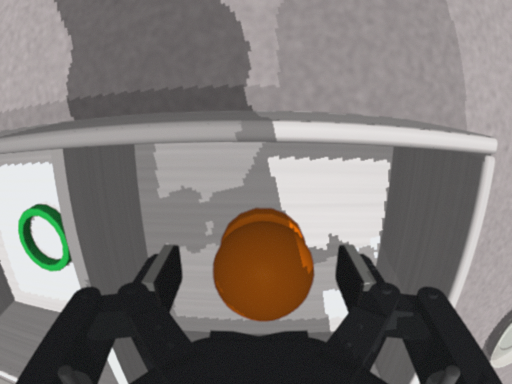

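play_rows([
  {"rx": 0,"ry": 0,"rz": 0,"dx": 0,"dy": 0,"dz": 0,"jaw": 0.82},
  {"rx": 0,"ry": 0,"rz": 0,"dx": 0,"dy": 0,"dz": 0,"jaw": 0.82},
  {"rx": 0,"ry": 0,"rz": 0,"dx": 0,"dy": 0,"dz": 0,"jaw": 0.82},
])

```text
t: 11.0
eef_pos: [0.5072, 0.0973, 0.0156]
orientation: [180.0, 0.1, 168.0]
contact_force: [-0.5, 0.2, 0.3]
width: 0.07
gripper_force: 0.0
```

play_rows([
  {"rx": 0,"ry": 0,"rz": 0,"dx": 0,"dy": 0,"dz": -1,"jaw": 0.82},
  {"rx": 0,"ry": 0,"rz": 0,"dx": 0,"dy": 0,"dz": -2,"jaw": 0.82},
  {"rx": 0,"ry": 0,"rz": 0,"dx": 0,"dy": 0,"dz": -3,"jaw": 0.82},
  {"rx": 0,"ry": 0,"rz": 0,"dx": 0,"dy": 0,"dz": -4,"jaw": 0.82},
  {"rx": 0,"ry": 0,"rz": 0,"dx": 0,"dy": 0,"dz": -4,"jaw": 0.82},
  {"rx": 0,"ry": 0,"rz": 0,"dx": 0,"dy": 0,"dz": -2,"jaw": 0.82},
  {"rx": 0,"ry": 0,"rz": 0,"dx": 0,"dy": 0,"dz": 0,"jaw": 0.82},
])

```text
t: 11.7
eef_pos: [0.509, 0.0971, 0.1798]
orientation: [179.8, 0.4, 168.0]
contact_force: [0.2, 0.4, 0.1]
width: 0.07
gripper_force: 0.0
```

```bash
python3 go.py 168 .46 -.10 .18 .6035 -.302 .18; python3 - <<'E'
from seg import *
c=snap('wrist','w6')
for p,q in blobs(c['img'],2,16,60,100,25): print(p,q,atz(wray(c,q[0]+q[2]/2-.5,q[1]+q[3]/2-.5),.033))
E
```

```text
t 11.7 pos [0.509  0.0971 0.1798] rpy [179.76   0.38 167.97] F [0.2 0.4 0.1] w 0.07
turn [ 0.0042  0.0067 -0.0005]
[ 0.46 -0.1   0.18] cm [ 6.90e-01 -2.03e+01 -2.00e-02]
[ 0.6035 -0.302   0.18  ] cm [-18.24 -16.78  -0.  ]
[505.4, 108.2] [497, 99, 15, 18, 85] [0.4776253  0.41774276 0.033     ]
[257.6, 177.2] [234, 152, 48, 51, 1897] [0.50698368 0.09757763 0.033     ]
[6.0, 183.3] [0, 168, 13, 31, 172] [ 0.43892198 -0.2341938   0.033     ]
[34.6, 273.9] [24, 269, 19, 14, 82] [ 0.58004301 -0.26103549  0.033     ]
```

play_rows([
  {"rx": 0,"ry": 0,"rz": 0,"dx": 0.9,"dy": -4.4,"dz": 0,"jaw": 0.95},
  {"rx": 0,"ry": 0,"rz": 0,"dx": 0.9,"dy": -4.4,"dz": 0,"jaw": 0.95},
  {"rx": 0,"ry": 0,"rz": 0,"dx": 0.5,"dy": -4.4,"dz": 0,"jaw": 0.95},
  {"rx": 0,"ry": 0,"rz": 0,"dx": -0.5,"dy": -4.4,"dz": 0,"jaw": 0.95},
  {"rx": 0,"ry": 0,"rz": 0,"dx": -0.8,"dy": -4.4,"dz": 0,"jaw": 0.95},
  {"rx": 0,"ry": 0,"rz": 0,"dx": -0.8,"dy": -4.4,"dz": 0,"jaw": 0.95},
  {"rx": 0,"ry": 0,"rz": 0,"dx": -0.8,"dy": -4.4,"dz": 0,"jaw": 0.95},
  {"rx": 0,"ry": 0,"rz": 0,"dx": -0.8,"dy": -4.4,"dz": 0,"jaw": 0.95},
  {"rx": 0,"ry": 0,"rz": 0,"dx": -4,"dy": -0.5,"dz": 0,"jaw": 0.95},
  {"rx": 0,"ry": 0,"rz": 0,"dx": -4,"dy": -0.5,"dz": 0,"jaw": 0.95},
  {"rx": 0,"ry": 0,"rz": 0,"dx": -4,"dy": -0.5,"dz": 0,"jaw": 0.95},
  {"rx": 0,"ry": 0,"rz": 0,"dx": -4,"dy": -0.4,"dz": 0,"jaw": 0.95},
])

```text
t: 12.95
eef_pos: [0.6006, -0.3025, 0.1736]
orientation: [180.0, -0.1, 168.0]
contact_force: [1.7, 0.5, 0.7]
width: 0.0813
gripper_force: 0.0
```

play_rows([
  {"rx": 0,"ry": 0,"rz": 0,"dx": 0,"dy": 0,"dz": 1,"jaw": 1},
  {"rx": 0,"ry": 0,"rz": 0,"dx": 0,"dy": 0,"dz": 0,"jaw": 1},
  {"rx": 0,"ry": 0,"rz": 0,"dx": 0,"dy": 0,"dz": 0,"jaw": 1},
  {"rx": 0,"ry": 0,"rz": 0,"dx": 0,"dy": 0,"dz": 0,"jaw": 1},
])

```text
t: 13.35
eef_pos: [0.5989, -0.3024, 0.1662]
orientation: [180.0, 0.1, 167.9]
contact_force: [-0.9, 0.3, -0.1]
width: 0.0856
gripper_force: 0.0
```

```bash
python3 - <<'E'
from seg import *
c=snap('wrist','w7')
for p,q in blobs(c['img'],45,85,300,100,25): print(p,q,atz(wray(c,q[0]+q[2]/2-.5,q[1]+q[3]/2-.5),.029))
E
python3 go.py 168  .6037 -.302 .07 .6037 -.302 .0113
```

```text
[455.1, 35.7] [440, 17, 32, 38, 492] [ 0.47920628 -0.0588422   0.029     ]
[261.1, 186.8] [237, 162, 49, 50, 1917] [ 0.60377705 -0.30044209  0.029     ]
t 13.4 pos [ 0.5992 -0.3024  0.1666] rpy [1.7997e+02 1.0000e-01 1.6794e+02] F [0.2 0.3 0.2] w 0.0854
turn [ 0.0004  0.0018 -0.001 ]
[ 0.6037 -0.302   0.07  ] cm [-0.43  0.13  9.66]
[ 0.6037 -0.302   0.0113] cm [-0.   -0.    5.87]
```

play_rows([
  {"rx": 0,"ry": 0,"rz": 0,"dx": -0.43,"dy": 0.2,"dz": 3,"jaw": 1},
  {"rx": 0,"ry": 0,"rz": 0,"dx": 0,"dy": 0,"dz": 4,"jaw": 1},
  {"rx": 0,"ry": 0,"rz": 0,"dx": 0,"dy": 0,"dz": 2.6,"jaw": 1},
  {"rx": 0,"ry": 0,"rz": 0,"dx": 0,"dy": 0,"dz": 0,"jaw": 1},
  {"rx": 0,"ry": 0,"rz": 0,"dx": 0,"dy": 0,"dz": 0,"jaw": 1},
  {"rx": 0,"ry": 0,"rz": 0,"dx": 0,"dy": 0,"dz": 0,"jaw": 1},
])

```text
t: 14.0
eef_pos: [0.6055, -0.3022, 0.0724]
orientation: [-180.0, 0.3, 168.0]
contact_force: [0.1, 0.1, -0.7]
width: 0.0854
gripper_force: 0.0
```

```bash
python3 go.py 168  .6037 -.3012 .0113
```

```text
t 14.0 pos [ 0.6055 -0.3022  0.0724] rpy [-179.95    0.26  167.97] F [ 0.1  0.1 -0.7] w 0.0854
turn [-0.0008  0.0046 -0.0005]
[ 0.6037 -0.3012  0.0113] cm [0.2  0.06 6.11]
```

play_rows([
  {"rx": 0,"ry": 0.004,"rz": 0,"dx": 0.2,"dy": 0.06,"dz": 2.5,"jaw": 1},
  {"rx": 0,"ry": 0,"rz": 0,"dx": 0,"dy": 0,"dz": 2.3,"jaw": 1},
  {"rx": 0,"ry": 0,"rz": 0,"dx": 0,"dy": 0,"dz": 1.3,"jaw": 0.8},
  {"rx": 0,"ry": 0,"rz": 0,"dx": 0,"dy": 0,"dz": 0,"jaw": 0.7},
  {"rx": 0,"ry": 0,"rz": 0,"dx": 0,"dy": 0,"dz": 0,"jaw": 0.65},
  {"rx": 0,"ry": 0,"rz": 0,"dx": 0,"dy": 0,"dz": 0,"jaw": 0.6},
  {"rx": 0,"ry": 0,"rz": 0,"dx": 0,"dy": 0,"dz": 0,"jaw": 0.5},
  {"rx": 0,"ry": 0,"rz": 0,"dx": 0,"dy": 0,"dz": 0,"jaw": 0.4},
  {"rx": 0,"ry": 0,"rz": 0,"dx": 0,"dy": 0,"dz": 0,"jaw": 0.4},
], force=20)

```text
t: 14.9
eef_pos: [0.6035, -0.301, 0.0103]
orientation: [-180.0, -0.0, 168.0]
contact_force: [-1.0, 0.5, 6.5]
width: 0.0487
gripper_force: 20.3
```

play_rows([
  {"rx": 0,"ry": 0,"rz": 0,"dx": 0,"dy": 0,"dz": -0.5,"jaw": 0.4},
  {"rx": 0,"ry": 0,"rz": 0,"dx": 0,"dy": 0,"dz": -1.5,"jaw": 0.4},
  {"rx": 0,"ry": 0,"rz": 0,"dx": 0,"dy": 0,"dz": -3.0,"jaw": 0.4},
  {"rx": 0,"ry": 0,"rz": 0,"dx": 0,"dy": 0,"dz": -4,"jaw": 0.4},
  {"rx": 0,"ry": 0,"rz": 0,"dx": 0,"dy": 0,"dz": -4,"jaw": 0.4},
  {"rx": 0,"ry": 0,"rz": 0,"dx": 0,"dy": 0,"dz": -4,"jaw": 0.4},
  {"rx": 0,"ry": 0,"rz": 0,"dx": 0,"dy": 0,"dz": 0,"jaw": 0.4},
])

```text
t: 15.6
eef_pos: [0.6051, -0.3027, 0.1868]
orientation: [-179.8, 0.4, 168.0]
contact_force: [-0.1, -1.1, -1.3]
width: 0.0484
gripper_force: 21.0
```

```bash
python3 go.py 168  .45 -.24 .18 .4772 -.0465 .18; python3 - <<'E'
from seg import *
c=snap('wrist','w8')
for p,q in blobs(c['img'],45,85,300,100,25): print(p,q)
E
```

```text
t 15.6 pos [ 0.6051 -0.3027  0.1868] rpy [-179.84    0.42  167.96] F [-0.1 -1.1 -1.3] w 0.0484
turn [-0.0028  0.0073 -0.0007]
[ 0.45 -0.24  0.18] cm [16.48  2.91  0.68]
[ 0.4772 -0.0465  0.18  ] cm [ 1.36 19.49  0.  ]
[445.4, 32.1] [429, 14, 33, 37, 451]
[258.6, 268.6] [207, 219, 104, 100, 7983]
```

play_rows([
  {"rx": 0,"ry": 0,"rz": 0,"dx": 4,"dy": 0.7,"dz": 0,"jaw": 0.4},
  {"rx": 0,"ry": 0,"rz": 0,"dx": 4,"dy": 0.7,"dz": 0,"jaw": 0.4},
  {"rx": 0,"ry": 0,"rz": 0,"dx": 4,"dy": 0.7,"dz": 0,"jaw": 0.4},
  {"rx": 0,"ry": 0,"rz": 0,"dx": 4.2,"dy": 0.7,"dz": 0,"jaw": 0.4},
  {"rx": 0,"ry": 0,"rz": 0,"dx": 0.3,"dy": 4,"dz": 0,"jaw": 0.4},
  {"rx": 0,"ry": 0,"rz": 0,"dx": 0.3,"dy": 4,"dz": 0,"jaw": 0.4},
  {"rx": 0,"ry": 0,"rz": 0,"dx": 0.3,"dy": 4,"dz": 0,"jaw": 0.4},
  {"rx": 0,"ry": 0,"rz": 0,"dx": 0.3,"dy": 4,"dz": 0,"jaw": 0.4},
  {"rx": 0,"ry": 0,"rz": 0,"dx": 0.2,"dy": 3.4,"dz": 0,"jaw": 0.4},
  {"rx": 0,"ry": 0,"rz": 0,"dx": 0,"dy": 0,"dz": 2,"jaw": 0.4},
  {"rx": 0,"ry": 0,"rz": 0,"dx": 0,"dy": 0,"dz": 0,"jaw": 0.4},
  {"rx": 0,"ry": 0,"rz": 0,"dx": 0,"dy": 0,"dz": 0,"jaw": 0.4},
])

```text
t: 16.85
eef_pos: [0.4763, -0.0474, 0.159]
orientation: [-179.9, -0.3, 167.9]
contact_force: [0.4, -1.1, -1.2]
width: 0.0489
gripper_force: 21.0
```

```bash
python3 go.py 168 .4773 -.0465 .15  .4773 -.0465 .03; python3 - <<'E'
from seg import *
c=snap('wrist','w9')
for p,q in blobs(c['img'],45,85,300,100,25): print(p,q,atz(wray(c,q[0]+q[2]/2-.5,q[1]+q[3]/2-.5),.016))
E
```

```text
t 16.85 pos [ 0.4763 -0.0474  0.159 ] rpy [-179.94   -0.26  167.91] F [ 0.4 -1.1 -1.2] w 0.0489
turn [-0.001  -0.0046 -0.0015]
[ 0.4773 -0.0465  0.15  ] cm [-0.08  0.11  0.9 ]
[ 0.4773 -0.0465  0.03  ] cm [-0. -0. 12.]
[259.7, 180.8] [237, 158, 46, 45, 644] [ 0.47505167 -0.04588111  0.016     ]
[258.4, 268.9] [207, 220, 104, 99, 7944] [ 0.57564022 -0.06830003  0.016     ]
```

play_rows([
  {"rx": 0,"ry": -0.004,"rz": 0,"dx": -0.05,"dy": 0.1,"dz": 2,"jaw": 0.4},
  {"rx": 0,"ry": 0,"rz": 0,"dx": 0,"dy": 0,"dz": 2.5,"jaw": 0.4},
  {"rx": 0,"ry": 0,"rz": 0,"dx": 0,"dy": 0,"dz": 2.5,"jaw": 0.4},
  {"rx": 0,"ry": 0,"rz": 0,"dx": 0,"dy": 0,"dz": 2,"jaw": 0.4},
  {"rx": 0,"ry": 0,"rz": 0,"dx": 0,"dy": 0,"dz": 2,"jaw": 0.4},
  {"rx": 0,"ry": 0,"rz": 0,"dx": 0,"dy": 0,"dz": 1.5,"jaw": 0.4},
  {"rx": 0,"ry": 0,"rz": 0,"dx": 0,"dy": 0,"dz": 0.4,"jaw": 0.4},
  {"rx": 0,"ry": 0,"rz": 0,"dx": 0,"dy": 0,"dz": 0,"jaw": 0.4},
  {"rx": 0,"ry": 0,"rz": 0,"dx": 0,"dy": 0,"dz": 0,"jaw": 0.4},
  {"rx": 0,"ry": 0,"rz": 0,"dx": 0,"dy": 0,"dz": 0,"jaw": 0.4},
])

```text
t: 17.9
eef_pos: [0.4787, -0.0459, 0.0312]
orientation: [180.0, 0.1, 168.0]
contact_force: [0.1, 0.2, -0.4]
width: 0.0486
gripper_force: 21.0
```

```bash
python3 go.py 168 .4768 -.0465 .0155
```

```text
t 17.9 pos [ 0.4787 -0.0459  0.0312] rpy [1.7996e+02 1.5000e-01 1.6797e+02] F [ 0.1  0.2 -0.4] w 0.0486
turn [ 0.0006  0.0026 -0.0006]
[ 0.4768 -0.0465  0.0155] cm [ 0.17 -0.09  1.57]
```

play_rows([
  {"rx": 0,"ry": 0,"rz": 0,"dx": 0.17,"dy": -0.09,"dz": 0.4,"jaw": 0.4},
  {"rx": 0,"ry": 0,"rz": 0,"dx": 0,"dy": 0,"dz": 0.3,"jaw": 0.4},
  {"rx": 0,"ry": 0,"rz": 0,"dx": 0,"dy": 0,"dz": 0.3,"jaw": 0.4},
  {"rx": 0,"ry": 0,"rz": 0,"dx": 0,"dy": 0,"dz": 0.2,"jaw": 0.4},
  {"rx": 0,"ry": 0,"rz": 0,"dx": 0,"dy": 0,"dz": 0.1,"jaw": 0.4},
  {"rx": 0,"ry": 0,"rz": 0,"dx": 0,"dy": 0,"dz": 0,"jaw": 0.4},
  {"rx": 0,"ry": 0,"rz": 0,"dx": 0,"dy": 0,"dz": 0,"jaw": 0.4},
])

```text
t: 18.6
eef_pos: [0.4761, -0.0464, 0.0172]
orientation: [-180.0, 0.1, 168.0]
contact_force: [0.5, 0.7, -0.7]
width: 0.0488
gripper_force: 21.0
```

play_rows([
  {"rx": 0,"ry": 0,"rz": 0,"dx": 0,"dy": 0,"dz": 0.1,"jaw": 0.4},
  {"rx": 0,"ry": 0,"rz": 0,"dx": 0,"dy": 0,"dz": 0,"jaw": 0.4},
  {"rx": 0,"ry": 0,"rz": 0,"dx": 0,"dy": 0,"dz": 0,"jaw": 0.4},
])

```text
t: 18.9
eef_pos: [0.476, -0.0463, 0.0162]
orientation: [-180.0, 0.1, 168.0]
contact_force: [0.6, 1.0, -0.4]
width: 0.0487
gripper_force: 21.0
```

play_rows([
  {"rx": 0,"ry": 0,"rz": 0,"dx": -0.06,"dy": 0,"dz": 0.05,"jaw": 0.4},
  {"rx": 0,"ry": 0,"rz": 0,"dx": 0,"dy": 0,"dz": 0,"jaw": 0.4},
  {"rx": 0,"ry": 0,"rz": 0,"dx": 0,"dy": 0,"dz": 0,"jaw": 0.4},
])

```text
t: 19.2
eef_pos: [0.4767, -0.0465, 0.0157]
orientation: [-180.0, 0.1, 168.0]
contact_force: [1.2, -0.1, -1.1]
width: 0.0487
gripper_force: 21.0
```

play_rows([
  {"rx": 0,"ry": 0,"rz": 0,"dx": 0,"dy": 0,"dz": 0.04,"jaw": 0.4},
  {"rx": 0,"ry": 0,"rz": 0,"dx": 0,"dy": 0,"dz": 0,"jaw": 0.4},
  {"rx": 0,"ry": 0,"rz": 0,"dx": 0,"dy": 0,"dz": 0,"jaw": 0.4},
])

```text
t: 19.5
eef_pos: [0.4766, -0.0464, 0.0153]
orientation: [-180.0, 0.1, 168.0]
contact_force: [1.0, 0.6, -0.1]
width: 0.0489
gripper_force: 21.0
```

play_rows([
  {"rx": 0,"ry": 0,"rz": 0,"dx": 0,"dy": 0,"dz": 0.04,"jaw": 0.4},
  {"rx": 0,"ry": 0,"rz": 0,"dx": 0,"dy": 0,"dz": 0,"jaw": 0.4},
  {"rx": 0,"ry": 0,"rz": 0,"dx": 0,"dy": 0,"dz": 0,"jaw": 0.4},
])

```text
t: 19.8
eef_pos: [0.4766, -0.0464, 0.0149]
orientation: [-180.0, 0.1, 168.0]
contact_force: [-0.3, 0.5, -0.9]
width: 0.0489
gripper_force: 21.0
```

play_rows([
  {"rx": 0,"ry": 0,"rz": 0,"dx": 0,"dy": 0,"dz": 0,"jaw": 0.6},
  {"rx": 0,"ry": 0,"rz": 0,"dx": 0,"dy": 0,"dz": 0,"jaw": 0.65},
  {"rx": 0,"ry": 0,"rz": 0,"dx": 0,"dy": 0,"dz": 0,"jaw": 0.72},
  {"rx": 0,"ry": 0,"rz": 0,"dx": 0,"dy": 0,"dz": 0,"jaw": 0.8},
  {"rx": 0,"ry": 0,"rz": 0,"dx": 0,"dy": 0,"dz": 0,"jaw": 0.8},
  {"rx": 0,"ry": 0,"rz": 0,"dx": 0,"dy": 0,"dz": 0,"jaw": 0.8},
])

```text
t: 20.4
eef_pos: [0.4767, -0.0464, 0.0149]
orientation: [-180.0, 0.1, 168.0]
contact_force: [0.4, -0.3, 0.5]
width: 0.0683
gripper_force: 0.0
```

play_rows([
  {"rx": 0,"ry": 0,"rz": 0,"dx": 0,"dy": 0,"dz": -1,"jaw": 0.8},
  {"rx": 0,"ry": 0,"rz": 0,"dx": 0,"dy": 0,"dz": -2,"jaw": 0.8},
  {"rx": 0,"ry": 0,"rz": 0,"dx": 0,"dy": 0,"dz": -3,"jaw": 0.8},
  {"rx": 0,"ry": 0,"rz": 0,"dx": 0,"dy": 0,"dz": -4,"jaw": 0.8},
  {"rx": 0,"ry": 0,"rz": 0,"dx": 0,"dy": 0,"dz": -4,"jaw": 0.8},
  {"rx": 0,"ry": 0,"rz": 0,"dx": 0,"dy": 0,"dz": -2,"jaw": 0.8},
  {"rx": 0,"ry": 0,"rz": 0,"dx": 0,"dy": 0,"dz": 0,"jaw": 0.8},
  {"rx": 0,"ry": 0,"rz": 0,"dx": 0,"dy": 0,"dz": 0,"jaw": 0.8},
])

```text
t: 21.2
eef_pos: [0.4765, -0.0463, 0.1753]
orientation: [180.0, 0.1, 168.0]
contact_force: [0.0, -1.0, 0.2]
width: 0.0686
gripper_force: 0.0
```

```bash
python3 - <<'E'
from seg import *
c=snap('wrist','w10')
for l,h in((45,85),(2,16)):
  for p,q in blobs(c['img'],l,h,300,100,25): print(p,q,atz(wray(c,q[0]+q[2]/2-.5,q[1]+q[3]/2-.5),.033))
E
python3 go.py 168 .45 -.12 .32 .47 -.22 .32 .64 -.22 .32 .66 -.09 .32 .66 -.09 .19
```

```text
[258.3, 179.8] [235, 155, 48, 50, 1913] [ 0.47530281 -0.04550383  0.033     ]
[393.0, 181.2] [369, 158, 49, 48, 1789] [0.50617497 0.09499955 0.033     ]
[71.6, 183.3] [56, 166, 32, 37, 482] [ 0.4336697  -0.25706654  0.033     ]
t 21.25 pos [ 0.476  -0.0463  0.1744] rpy [1.8000e+02 1.0000e-02 1.6798e+02] F [-0.3  0.3 -1. ] w 0.0683
turn [ 0.      0.0001 -0.0003]
[ 0.45 -0.12  0.32] cm [  1.01  -7.75 -14.56]
[ 0.47 -0.22  0.32] cm [-4.04 -9.37 -0.  ]
[ 0.64 -0.22  0.32] cm [-16.63   3.53   0.  ]
[ 0.66 -0.09  0.32] cm [ 0.75 13.13  0.  ]
[ 0.66 -0.09  0.19] cm [-0. -0. 13.]
```

play_rows([
  {"rx": 0,"ry": 0,"rz": 0,"dx": 0,"dy": 0,"dz": -4,"jaw": 0.5},
  {"rx": 0,"ry": 0,"rz": 0,"dx": 0,"dy": 0,"dz": -4,"jaw": 0.3},
  {"rx": 0,"ry": 0,"rz": 0,"dx": 0,"dy": 0,"dz": -4,"jaw": 0},
  {"rx": 0,"ry": 0,"rz": 0,"dx": 0,"dy": 0,"dz": -3.5,"jaw": 0},
  {"rx": 0,"ry": 0,"rz": 0,"dx": 0,"dy": 0,"dz": 0,"jaw": 0},
  {"rx": 0,"ry": 0,"rz": 0,"dx": -3.9,"dy": 0.4,"dz": 0,"jaw": 0},
  {"rx": 0,"ry": 0,"rz": 0,"dx": -3.9,"dy": 0.4,"dz": 0,"jaw": 0},
  {"rx": 0,"ry": 0,"rz": 0,"dx": -3.9,"dy": 0.4,"dz": 0,"jaw": 0},
  {"rx": 0,"ry": 0,"rz": 0,"dx": -3.9,"dy": 0.3,"dz": 0,"jaw": 0},
  {"rx": 0,"ry": 0,"rz": 0,"dx": 0,"dy": 0,"dz": 0,"jaw": 0},
  {"rx": 0,"ry": 0,"rz": 0,"dx": 0,"dy": 0,"dz": 0,"jaw": 0},
])

```text
t: 22.35
eef_pos: [0.6319, -0.0649, 0.3266]
orientation: [-179.8, -0.2, 167.9]
contact_force: [-1.0, 0.1, 0.7]
width: -0.0002
gripper_force: 0.0
```

```bash
python3 go.py 168 .632 -.064 .187; python3 -c "
from h import *
snap('top','t11')"
```

```text
t 22.35 pos [ 0.6319 -0.0649  0.3266] rpy [-179.81   -0.23  167.89] F [-1.   0.1  0.7] w -0.0002
turn [-0.0032 -0.004  -0.0019]
[ 0.632 -0.064  0.187] cm [1.000e-02 9.000e-02 1.396e+01]
```

View pics/t11.png

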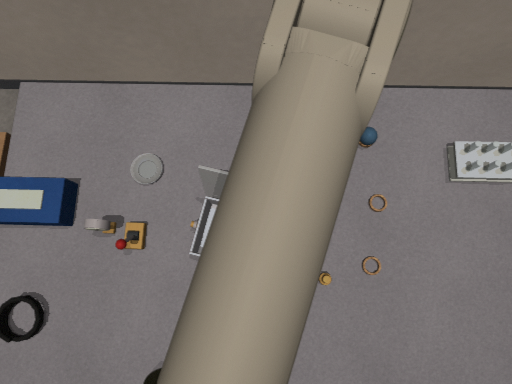

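play_rows([
  {"rx": 0,"ry": 0,"rz": 0,"dx": 0,"dy": 0,"dz": 3.5,"jaw": 0},
  {"rx": 0,"ry": 0,"rz": 0,"dx": 0,"dy": 0,"dz": 3.5,"jaw": 0},
  {"rx": 0,"ry": 0,"rz": 0,"dx": 0,"dy": 0,"dz": 3.5,"jaw": 0},
  {"rx": 0,"ry": 0,"rz": 0,"dx": 0,"dy": 0,"dz": 3.4,"jaw": 0},
  {"rx": 0,"ry": 0,"rz": 0,"dx": 0,"dy": 0,"dz": 0,"jaw": 0},
  {"rx": 0,"ry": 0,"rz": 0,"dx": 0,"dy": 0,"dz": 0,"jaw": 0},
])

```text
t: 23.0
eef_pos: [0.6316, -0.0639, 0.1925]
orientation: [179.9, 0.1, 168.0]
contact_force: [-0.0, 0.1, 1.2]
width: 0.0002
gripper_force: 0.0
```

play_rows([
  {"rx": 0,"ry": 0,"rz": 0,"dx": 1.5,"dy": 0,"dz": -0.2,"jaw": 0},
  {"rx": 0,"ry": 0,"rz": 0,"dx": 1.5,"dy": 0,"dz": -0.2,"jaw": 0},
  {"rx": 0,"ry": 0,"rz": 0,"dx": 1.5,"dy": 0,"dz": -0.2,"jaw": 0},
  {"rx": 0,"ry": 0,"rz": 0,"dx": 1.6,"dy": 0,"dz": -0.1,"jaw": 0},
  {"rx": 0,"ry": 0,"rz": 0,"dx": 1.4,"dy": 0,"dz": 0,"jaw": 0},
  {"rx": 0,"ry": 0,"rz": 0,"dx": 1.4,"dy": 0,"dz": 0.1,"jaw": 0},
  {"rx": 0,"ry": 0,"rz": 0,"dx": 1.4,"dy": 0,"dz": 0.1,"jaw": 0},
  {"rx": 0,"ry": 0,"rz": 0,"dx": 0,"dy": 0,"dz": 0,"jaw": 0},
  {"rx": 0,"ry": 0,"rz": 0,"dx": 0,"dy": 0,"dz": 0,"jaw": 0},
])

```text
t: 23.9
eef_pos: [0.5324, -0.0428, 0.1981]
orientation: [179.9, 0.2, 168.0]
contact_force: [0.3, 0.0, -0.0]
width: -0.0
gripper_force: 0.0
```

```bash
python3 - <<'E'
from seg import *
s=snap('scene','s12');p=robot.get_obs();d=np.array(p['eef_pos'])-[.4923,.0247,.082]
print(p['t'],p['eef_pos'],p['orientation'],p['contact_force'],'X',.978*d[0]-.207*d[1]-.075,'y',.207*d[0]+.978*d[1],'Z',d[2])
E
```

```text
23.95 [ 0.5324628  -0.04288342  0.19755923] [179.92032952   0.19604952 167.98363801] [ 0.37037123 -0.00844687 -0.10046816] X -0.021731011854175697 y -0.057782884927926007 Z 0.11555923168362804
```

View pics/s12.png

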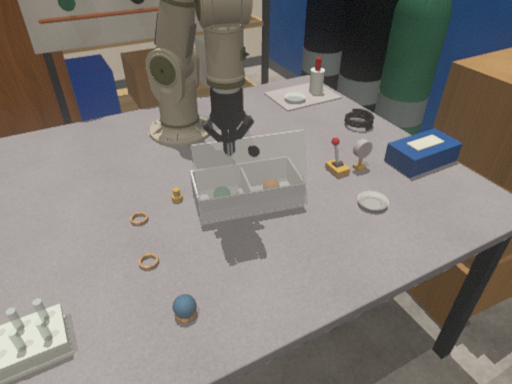

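play_rows([
  {"rx": 0,"ry": 0,"rz": 0,"dx": 1.3,"dy": 0,"dz": 0.9,"jaw": 0},
  {"rx": 0,"ry": 0,"rz": 0,"dx": 1.4,"dy": 0,"dz": 0.9,"jaw": 0},
  {"rx": 0,"ry": 0,"rz": 0,"dx": 1.3,"dy": 0,"dz": 0.9,"jaw": 0},
  {"rx": 0,"ry": 0,"rz": 0,"dx": 1.0,"dy": 0,"dz": 1.2,"jaw": 0},
  {"rx": 0,"ry": 0,"rz": 0,"dx": 1.0,"dy": 0,"dz": 1.2,"jaw": 0},
  {"rx": 0,"ry": 0,"rz": 0,"dx": 0.9,"dy": 0,"dz": 1.2,"jaw": 0},
  {"rx": 0,"ry": 0,"rz": 0,"dx": 0.5,"dy": 0,"dz": 1.3,"jaw": 0},
  {"rx": 0,"ry": 0,"rz": 0,"dx": 0.45,"dy": 0,"dz": 1.3,"jaw": 0},
  {"rx": 0,"ry": 0,"rz": 0,"dx": 0,"dy": 0,"dz": 0,"jaw": 0},
  {"rx": 0,"ry": 0,"rz": 0,"dx": 0,"dy": 0,"dz": 0,"jaw": 0},
])

```text
t: 24.95
eef_pos: [0.4554, -0.0269, 0.1075]
orientation: [-180.0, 0.1, 167.9]
contact_force: [-0.3, 0.1, 1.4]
width: 0.0003
gripper_force: 0.0
```

```bash
python3 - <<'E'
from seg import *
p=robot.get_obs();d=np.array(p['eef_pos'])-[.4923,.0247,.082]
print(p['t'],p['eef_pos'],p['orientation'],p['contact_force'],'X',.978*d[0]-.207*d[1]-.075,'y',.207*d[0]+.978*d[1],'Z',d[2])
E
```

```text
24.95 [ 0.45541445 -0.02685517  0.10747277] [-1.79974102e+02  8.10648211e-02  1.67942228e+02] [-0.28205896  0.10073297  1.35166021] X -0.10040214442211363 y -0.05805626796561346 Z 0.02547276553961407
```

Contact of about 1–2 N, as expected; press on until the lid meets the rim.

play_rows([
  {"rx": 0,"ry": 0,"rz": 0,"dx": 0.1,"dy": 0,"dz": 0.6,"jaw": 0},
  {"rx": 0,"ry": 0,"rz": 0,"dx": 0.1,"dy": 0,"dz": 0.6,"jaw": 0},
  {"rx": 0,"ry": 0,"rz": 0,"dx": 0,"dy": 0,"dz": 0.4,"jaw": 0},
  {"rx": 0,"ry": 0,"rz": 0,"dx": 0,"dy": 0,"dz": 0,"jaw": 0},
  {"rx": 0,"ry": 0,"rz": 0,"dx": 0,"dy": 0,"dz": 0,"jaw": 0},
])

```text
t: 25.45
eef_pos: [0.4527, -0.0261, 0.0906]
orientation: [-180.0, 0.0, 168.0]
contact_force: [1.0, -0.3, 0.3]
width: -0.0002
gripper_force: 0.0
```

play_rows([
  {"rx": 0,"ry": 0,"rz": 0,"dx": 0,"dy": 0,"dz": 0.15,"jaw": 0},
  {"rx": 0,"ry": 0,"rz": 0,"dx": 0,"dy": 0,"dz": 0,"jaw": 0},
  {"rx": 0,"ry": 0,"rz": 0,"dx": 0,"dy": 0,"dz": 0,"jaw": 0},
])

```text
t: 25.75
eef_pos: [0.4528, -0.026, 0.0904]
orientation: [179.9, 0.0, 168.0]
contact_force: [-8.4, -0.3, 20.6]
width: 0.0002
gripper_force: 10.4
```

play_rows([
  {"rx": 0,"ry": 0,"rz": 0,"dx": 0,"dy": 0,"dz": -2,"jaw": 0},
  {"rx": 0,"ry": 0,"rz": 0,"dx": 0,"dy": 0,"dz": -4,"jaw": 0},
  {"rx": 0,"ry": 0,"rz": 0,"dx": 0,"dy": 0,"dz": -4,"jaw": 0},
  {"rx": 0,"ry": 0,"rz": -0.105,"dx": 0,"dy": 0,"dz": 0,"jaw": 0},
  {"rx": 0,"ry": 0,"rz": -0.105,"dx": 0,"dy": 0,"dz": 0,"jaw": 0},
  {"rx": 0,"ry": 0,"rz": 0,"dx": 0,"dy": 0,"dz": 0,"jaw": 0},
  {"rx": 0,"ry": 0,"rz": 0,"dx": 0,"dy": 0,"dz": 0,"jaw": 0},
])

```text
t: 26.45
eef_pos: [0.4525, -0.026, 0.1891]
orientation: [-180.0, 0.0, 179.8]
contact_force: [-0.6, 0.1, -0.5]
width: -0.0002
gripper_force: 0.0
```

```bash
python3 go.py 180 .42 .35 .19 .42 .35 .085; python3 - <<'E'
from seg import *
s=snap('scene','s13');cv2.imwrite('pics/s13c.png',cv2.resize(cv2.imread('pics/s13.png')[120:230,170:390],None,fx=3.6,fy=3.6))
for p,q in blobs(s['img'],0,3,15): print(p,q)
E
```

```text
t 26.45 pos [ 0.4525 -0.026   0.1891] rpy [-1.7998e+02  2.0000e-02  1.7984e+02] F [-0.6  0.1 -0.5] w -0.0002
turn [-0.0003  0.0004 -0.0029]
[0.42 0.35 0.19] cm [ 3.25 37.6  -0.09]
[0.42  0.35  0.085] cm [ 0.  -0.  10.5]
[317.9, 62.6] [316, 57, 6, 13, 60]
[335.1, 140.6] [332, 138, 7, 7, 36]
```

View pics/s13c.png

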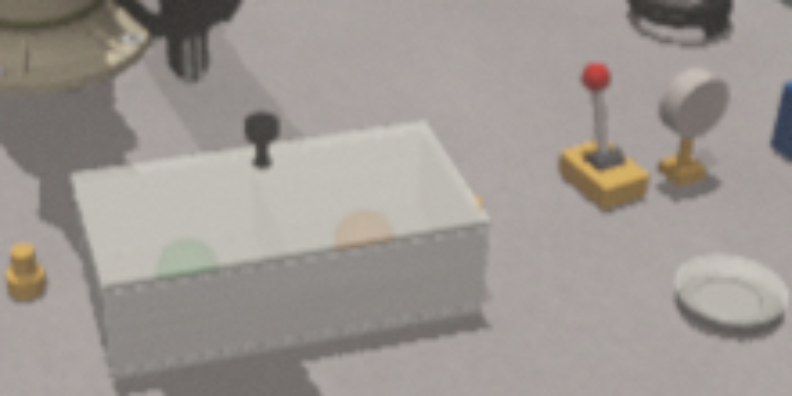

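The crop shows the lid flat on the chamber, with both floats inside and the lever tip at (596,77), still off. Now the valve.

play_rows([
  {"rx": 0,"ry": 0,"rz": 0,"dx": 0.4,"dy": 4.2,"dz": 0,"jaw": 0},
  {"rx": 0,"ry": 0,"rz": 0,"dx": 0.4,"dy": 4.2,"dz": 0,"jaw": 0},
  {"rx": 0,"ry": 0,"rz": 0,"dx": 0.4,"dy": 4.2,"dz": 0,"jaw": 0},
  {"rx": 0,"ry": 0,"rz": 0,"dx": 0.4,"dy": 4.2,"dz": 0,"jaw": 0},
  {"rx": 0,"ry": 0,"rz": 0,"dx": 0.4,"dy": 4.2,"dz": 0,"jaw": 0},
  {"rx": 0,"ry": 0,"rz": 0,"dx": 0.4,"dy": 4.2,"dz": 0,"jaw": 0},
  {"rx": 0,"ry": 0,"rz": 0,"dx": 0.4,"dy": 4.2,"dz": 0,"jaw": 0},
  {"rx": 0,"ry": 0,"rz": 0,"dx": 0.4,"dy": 4.2,"dz": 0,"jaw": 0},
  {"rx": 0,"ry": 0,"rz": 0,"dx": 0,"dy": 4,"dz": 0,"jaw": 0},
  {"rx": 0,"ry": 0,"rz": 0,"dx": 0,"dy": 0,"dz": 0,"jaw": 0},
  {"rx": 0,"ry": 0,"rz": 0,"dx": 0,"dy": 0,"dz": 0,"jaw": 0},
  {"rx": 0,"ry": 0,"rz": 0,"dx": 0,"dy": 0,"dz": 0,"jaw": 0},
])

```text
t: 27.7
eef_pos: [0.421, 0.3486, 0.1889]
orientation: [-179.9, 0.0, 179.9]
contact_force: [-0.7, -0.5, -0.5]
width: 0.0001
gripper_force: 0.0
```

```bash
python3 go.py 180 .42 .35 .19 .42 .35 .085
```

```text
t 27.7 pos [0.421  0.3486 0.1889] rpy [-1.7992e+02  4.0000e-02  1.7986e+02] F [-0.7 -0.5 -0.5] w 0.0001
turn [-0.0014  0.0007 -0.0024]
[0.42 0.35 0.19] cm [ 0.1   0.14 -0.11]
[0.42  0.35  0.085] cm [ 0.  -0.  10.5]
```

play_rows([
  {"rx": 0,"ry": 0,"rz": 0,"dx": 0,"dy": 0,"dz": 3.5,"jaw": 0},
  {"rx": 0,"ry": 0,"rz": 0,"dx": 0,"dy": 0,"dz": 3.5,"jaw": 0},
  {"rx": 0,"ry": 0,"rz": 0,"dx": 0,"dy": 0,"dz": 3.4,"jaw": 0},
  {"rx": 0,"ry": 0,"rz": 0,"dx": 0,"dy": 0,"dz": 0,"jaw": 0},
  {"rx": 0,"ry": 0,"rz": 0,"dx": 0,"dy": 0,"dz": 0,"jaw": 0},
  {"rx": 0,"ry": 0,"rz": 0,"dx": -1.2,"dy": 0,"dz": 0,"jaw": 0},
  {"rx": 0,"ry": 0,"rz": 0,"dx": -1.2,"dy": 0,"dz": 0,"jaw": 0},
  {"rx": 0,"ry": 0,"rz": 0,"dx": -1.2,"dy": 0,"dz": 0,"jaw": 0},
  {"rx": 0,"ry": 0,"rz": 0,"dx": -1.2,"dy": 0,"dz": 0,"jaw": 0},
])

```text
t: 28.6
eef_pos: [0.4704, 0.3502, 0.0861]
orientation: [180.0, 0.1, 180.0]
contact_force: [-2.0, 0.7, 0.8]
width: 0.0
gripper_force: 0.6
```

play_rows([
  {"rx": 0,"ry": 0,"rz": 0,"dx": -1.2,"dy": 0,"dz": 0,"jaw": 0},
  {"rx": 0,"ry": 0,"rz": 0,"dx": -1.2,"dy": 0,"dz": 0,"jaw": 0},
  {"rx": 0,"ry": 0,"rz": 0,"dx": -1.2,"dy": 0,"dz": 0,"jaw": 0},
  {"rx": 0,"ry": 0,"rz": 0,"dx": 0,"dy": 0,"dz": 0,"jaw": 0},
  {"rx": 0,"ry": 0,"rz": 0,"dx": 0,"dy": 0,"dz": 0,"jaw": 0},
])

```text
t: 29.1
eef_pos: [0.505, 0.3497, 0.0851]
orientation: [-180.0, 0.1, 180.0]
contact_force: [-0.2, 0.5, -0.3]
width: -0.0001
gripper_force: 0.0
```

```bash
python3 go.py 180 .517 .35 .085; python3 - <<'E'
from seg import *
s=snap('scene','s14');t=snap('top','t14')
a=[p for p,q in blobs(s['img'],0,3,15) if p[1]>100];b=[p for p,q in blobs(t['img'],0,3,15) if p[1]>100];print(a,b)
if a and b: print(tri([ray(s,*a[0]),ray(t,*b[0])]))
E
```

```text
t 29.1 pos [0.505  0.3497 0.0851] rpy [-1.7996e+02  5.0000e-02  1.7998e+02] F [-0.2  0.5 -0.3] w -0.0001
turn [-0.0007  0.0009 -0.0004]
[0.517 0.35  0.085] cm [-1.2   0.03  0.01]
[[347.0, 150.5]] [[124.4, 218.1]]
(array([0.532262  , 0.34852249, 0.09785515]), [np.float64(0.0004006703548750191), np.float64(0.00040067035487490355)])
```

play_rows([
  {"rx": 0,"ry": 0,"rz": 0,"dx": -0.3,"dy": 0,"dz": 0,"jaw": 0},
  {"rx": 0,"ry": 0,"rz": 0,"dx": -0.3,"dy": 0,"dz": 0,"jaw": 0},
  {"rx": 0,"ry": 0,"rz": 0,"dx": 0,"dy": 0,"dz": 0,"jaw": 0},
])

```text
t: 29.5
eef_pos: [0.5108, 0.3501, 0.0854]
orientation: [-180.0, 0.1, -180.0]
contact_force: [-0.0, 0.1, -0.3]
width: 0.0
gripper_force: 0.2
```

play_rows([
  {"rx": 0,"ry": 0,"rz": 0,"dx": -0.2,"dy": 0,"dz": 0,"jaw": 0},
  {"rx": 0,"ry": 0,"rz": 0,"dx": 0,"dy": 0,"dz": 0,"jaw": 0},
  {"rx": 0,"ry": 0,"rz": 0,"dx": 0,"dy": 0,"dz": 0,"jaw": 0},
])

```text
t: 29.8
eef_pos: [0.5123, 0.3501, 0.0852]
orientation: [-180.0, 0.0, -180.0]
contact_force: [-3.0, -0.1, -1.0]
width: 0.0
gripper_force: 1.2
```

play_rows([
  {"rx": 0,"ry": 0,"rz": 0,"dx": -0.15,"dy": 0,"dz": 0,"jaw": 0},
  {"rx": 0,"ry": 0,"rz": 0,"dx": 0,"dy": 0,"dz": 0,"jaw": 0},
  {"rx": 0,"ry": 0,"rz": 0,"dx": 0,"dy": 0,"dz": 0,"jaw": 0},
])

```text
t: 30.1
eef_pos: [0.5126, 0.3502, 0.0851]
orientation: [-180.0, -0.1, -179.9]
contact_force: [-8.2, -1.1, 3.3]
width: -0.0004
gripper_force: 3.8
```

At the stop. Back off and up, then check.

play_rows([
  {"rx": 0,"ry": 0,"rz": 0,"dx": 2,"dy": 0,"dz": 0,"jaw": 0},
  {"rx": 0,"ry": 0,"rz": 0,"dx": 3,"dy": 0,"dz": 0,"jaw": 0},
  {"rx": 0,"ry": 0,"rz": 0,"dx": 2,"dy": 0,"dz": -2,"jaw": 0},
  {"rx": 0,"ry": 0,"rz": 0,"dx": 0,"dy": 0,"dz": -4,"jaw": 0},
  {"rx": 0,"ry": 0,"rz": 0,"dx": 0,"dy": 0,"dz": -4,"jaw": 0},
  {"rx": 0,"ry": 0,"rz": 0,"dx": 0,"dy": 0,"dz": 0,"jaw": 0},
  {"rx": 0,"ry": 0,"rz": 0,"dx": 0,"dy": 0,"dz": 0,"jaw": 0},
  {"rx": 0,"ry": 0,"rz": 0,"dx": 0,"dy": 0,"dz": 0,"jaw": 0},
])

```text
t: 30.9
eef_pos: [0.4439, 0.3496, 0.1844]
orientation: [-179.9, 0.0, -180.0]
contact_force: [-0.7, 0.6, 0.2]
width: 0.0001
gripper_force: 0.0
```

```bash
python3 - <<'E'
from seg import *
s=snap('scene','s15');t=snap('top','t15')
a=[p for p,q in blobs(s['img'],0,3,15) if p[1]>100];b=[p for p,q in blobs(t['img'],0,3,15) if p[1]>100];print(a,b)
if a and b: print(tri([ray(s,*a[0]),ray(t,*b[0])]))
cv2.imwrite('pics/s15c.png',cv2.resize(cv2.imread('pics/s15.png')[120:230,170:390],None,fx=3.6,fy=3.6))
E
```

```text
[[348.0, 152.0]] [[124.5, 217.5]]
(array([0.53457041, 0.3508835 , 0.09294128]), [np.float64(1.930739906586115e-05), np.float64(1.9307399065837917e-05)])
```

View pics/s15c.png

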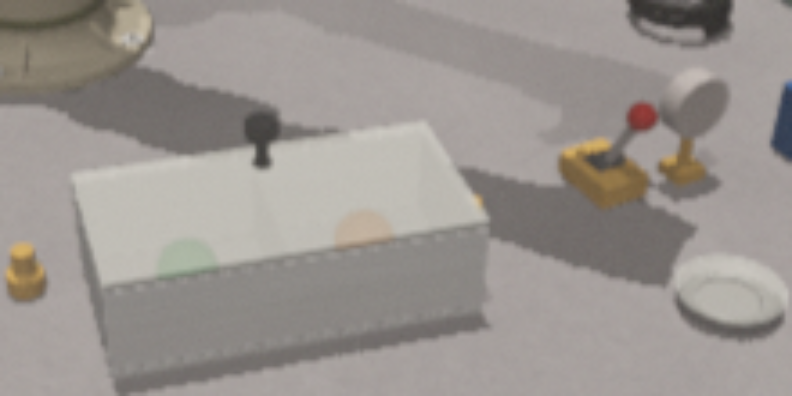

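The lever tip is at (641,117), leaning about 0.49 rad, which is its stop. The lid is shut and both floats are in place, so I'm handing in.

```bash
python3 -c "
from bench import close_job
print(close_job())"
```

```text
the job is handed in; nothing more can be done
None
```

The job is handed in after about 31 s of the 70 s; no verdict came back. In the last camera checks both floats sat in their own colour's cradle, the lid was shut flat, and the valve lever was against its far stop. The blue float, dish and fitting were never touched.

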